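Stack, cover and time the egg boxes

TASK

Put the boiled eggs away to rest: stack the loose egg box squarely on the egg box that stands on the wooden board (which stays where it is), then take the wooden lid from its sloping rest and set it, handle up, on the upper box, with the edges of boxes and lid flush all round. Last, wind the timer's winged key clockwise until it comes to its stop, letting go and taking a fresh grip whenever the wrist runs out of turn. Leave the dish, the jar and the rice paddle as they are.

Things in the scene. Friction and masses are not known exactly. Their poses are not given: they have to be found in the camera images.
- base_box: Clear plastic open egg box standing on the flat wooden board (150 x 100 x 12 mm, fixed); 110 mm long (x), 64 mm wide (y), 55 mm high, walls 5 mm, floor 5 mm, flat rim; two boiled eggs are inside, below the rim and fixed to it. Origin: centre of the underside, z up out of the mouth. Stays on the board as the lower box.
- top_box: The other, identical clear plastic open egg box, standing directly on the shelf; 110 mm long (x), 64 mm wide (y), 55 mm high, walls 5 mm, floor 5 mm, flat rim; two boiled eggs are inside, below the rim and fixed to it. Origin: centre of the underside, z up out of the mouth. Weighs about 0.22 kg. Can be gripped from above across its 64 mm width.
- lid: Loose wooden lid, a plate 110 mm (x) x 64 mm (y) x 6 mm with an upright handle bar on its middle: 50 mm long (along x), 12 mm thick (along y), 28 mm tall, its top 34 mm above the underside. Origin: centre of the underside, z out through the handle. At the start it lies on the sloping rest, tipped 35 degrees, its -x edge lowest and against the rest's lip. About 0.09 kg.
- rest: Fixed wooden rest whose 126 x 96 mm top slopes 35 degrees, rising towards the rest's +x; about 90 mm tall at the high edge, with a lip at the low edge that stands 10 mm over the slope. Origin: centre of its underside on the shelf, x horizontal towards the high edge, z up.
- timer: Fixed white clockwork kitchen timer, a round housing 76 mm across and 45 mm high. Origin: centre of the underside, z up along the key's axis.
- key_grip (a point): Point on the axis of the timer's steel winged key, 71 mm above the shelf, at the height to grip. The wing is an upright plate 44 mm long (along this point's x), 10 mm thick (y) and 30 mm tall, from 55 to 85 mm above the shelf. Turns with the key.
- timer_key (a joint): Turn of the winged key in rad: grows clockwise seen from above, stop at 2.6 (fully wound). A light spring is outweighed by friction: the key stays where it is left.
- dish: Bystander: small white ceramic dish, 84 mm across, 22 mm high; origin centre of underside.
- jar: Bystander: closed glass jar, 60 mm across, 85 mm high; origin centre of underside.
- paddle: Bystander: flat wooden rice paddle lying on the shelf, about 195 mm long (along x), 55 mm wide, 8 mm thick; origin underside, near the middle of its length.
Mind the look-alikes: they are no part of the job. There is more than one size of the lid; the job needs the larger.

How it is judged:
By the outcome, as a careful person would: the job done as asked, in the order asked, and still so for the second after the job is handed in, with the robot touching nothing.
It also fails if it takes over 72 s, if anything falls off the work surface, if the arm or the gripper's body presses on something with over 40 N, if the wrist force passes 120 N, or if a joint passes its speed limit or range.

ROBOT

A 7-joint arm with a two-finger parallel gripper is mounted at the origin on the work surface. World frame = base frame: x ahead of the robot, y to its left, z up, the work surface at z = 0. Lengths are in m, angles in degrees, forces in N, time in s.
With the tool pointing down it reaches from about 0.4 to 0.85 m from the base axis. Payload 10.4 kg.
Tool frame: the origin (TCP) lies midway between the tips of the shut fingers; the grasp point (between the pads) lies 19 mm behind it; z points along the fingers, x is the direction in which the jaws open and shut, and the axes are right-handed (so a half turn about z gives the same grasp; the last joint's range is limited). The gripper opens to 87 mm and grips with 3 to 60 N. Pads are 19 mm wide; open, the fingers measure 117 mm over their backs; the gripper's body (75 mm by 190 mm) begins 51 mm behind the grasp point.
Start: joints at [-77.269, 19.034, -3.707, 83.658, 1.238, 77.344, -5.071], TCP at [0.151, 0.606, 0.223] pointing down, gripper open.
Joint ranges: [-148.97, 148.97], [-28.65, 121.19], [-84.17, 76.75], [9.2, 138.47], [-72.65, 252.65], [3.7, 117.97], [-149.18, 149.18]. Speed limits (degrees/s): [127.2, 127.2, 159.86, 159.86, 180, 180, 180].

INTERFACE

Orientations are given as [roll, pitch, yaw] about the fixed x, y, z axes, in that order (R = Rz(yaw) Ry(pitch) Rx(roll)).
In Python, from rig import arm, viewer gives the robot as it stands. The module is installed in compiled form; this text tells all that it offers.
- The arm moves only by the tool send_rows, never from a script. Its argument "motion" is a list of rows, each a list of 3 entries, a list of its own where there are three numbers: the gripper command: -1 is shut, 1 is fully open, values between are in proportion, then the shift along the tool's x, y, z in m, then the turn, a rotation vector about the tool's x, y, z in rad. A call has 1 to 8 rows; each row shifts and turns the commanded pose from where the row before left it, along the tool's axes as they then stand; what a row does not reach is not made up. A row lasts 1/8 s, in which the tool goes at most 62.5 mm and 10.7 degrees, less where a joint would pass 70% of its speed; a pose out of reach is approached as far as the arm can. A call with a gripper value outside its range is refused whole. The fingers move at their own pace and stop on an object; "grip_force" is the grip in N (left out, the last holds). Time passes only in rows, so rows that do not move let the fingers close. It gives the time, the measured TCP pose, the force and the opening at its end, in the units of the state.
- arm.observe(): the state, without advancing time (a new reading comes with each control period).
- viewer.camera(name): name is "scene" or "top"; returns a dict with "pixels" (384x512x3 uint8, blue, green, red), "K" (3x3 intrinsics, pixels), "R" (3x3) and "t" (3): a world point X has camera coordinates R X + t. Camera axes: x right, y down, z forward; pixel columns grow to the right and rows downward; lengths in m; the calibration is good to about 2 mm. A picture is of the moment at which its call begins. There is no depth.
- arm.hand_in(): hands the job in, once; it reports no verdict.
The state is a dict: "time_s": time; "joint_pos": joint angles; "qd": joint speeds; "effort": joint torques, N m; "position": TCP position; "eef_rot": TCP orientation; "ft_force": force on the tool from outside, world axes, zero at the start; "moment": the same for the moment, N m; "opening": finger opening in m.
Only numpy, scipy, OpenCV 4.12 (cv2) and the standard library are available. Lean on these libraries where they do the work, as an engineer would, in place of code of your own. Each camera call takes 0.05 s, during which the arm holds its last target.

## Working session

There is one attempt and no reset: what is moved stays moved. The work goes in short steps, Python scripts to look and compute and a tool call to move; the robot and the scene stay as the last step left them, time stands still between calls to the robot, and variables do not carry over. Pictures are saved under pics/ and viewed, and the job is handed in when it is done.

Besides the shell and the picture viewer there is one more tool, called after "Request:" as name([rows], argument=value, ...), one row to a line, values as JSON. send_rows: Moves the arm, as the interface text tells. Its arguments: {"type":"object","properties":{"motion":{"type":"array","items":{"type":"array"}},"grip_force":{"type":"number"}},"required":["motion"]}

```bash
mkdir -p pics; ls
cat > h.py <<'E'
import numpy as np, cv2
from rig import arm, viewer
def cam(n):
    c=viewer.camera(n); return {k:np.array(v) for k,v in c.items()}
def snap(n,f):
    c=cam(n); cv2.imwrite('pics/'+f,c['pixels']); np.savez('pics/'+f[:-4]+'.npz',**c); return c
def proj(c,X):
    X=np.atleast_2d(X); p=(c['R']@X.T).T+c['t'].ravel(); p=(c['K']@p.T).T; return p[:,:2]/p[:,2:]
def ray(c,uv,z):
    d=c['R'].T@np.linalg.inv(c['K'])@np.array([uv[0],uv[1],1.]); o=-c['R'].T@c['t'].ravel()
    return o+d*(z-o[2])/d[2]
def crop(f,x0,y0,x1,y1,s,out):
    im=cv2.imread('pics/'+f)[y0:y1,x0:x1]; cv2.imwrite('pics/'+out,cv2.resize(im,None,fx=s,fy=s,interpolation=cv2.INTER_CUBIC))
def load(f): return dict(np.load('pics/'+f+'.npz'))
E
python3 - <<'E'
from h import *
s=arm.observe(); print(s)
for n in('scene','top'):
    c=snap(n,n+'0.png'); print(n,c['K'],c['R'],c['t'])
    crop(n+'0.png',0,0,512,384,1.56,n+'0b.png')
E
```

```text
pics
{'time_s': 0.0, 'joint_pos': array([-77.26783193,  19.07295752,  -3.70574868,  83.70750982,
         1.23916347,  77.34429945,  -5.07019235]), 'qd': array([ 0.02540407,  0.08682507,  0.022318  , -0.04217987,  0.05868084,
       -0.10495708,  0.04302369]), 'effort': array([-5.35974250e-04, -6.23258400e+01,  2.42705550e-02, -3.89896381e+01,
       -6.15385012e-02,  3.96491715e-02,  1.26419468e-04]), 'position': array([0.15141845, 0.6059621 , 0.22173066]), 'eef_rot': array([1.79994025e+02, 8.46740615e-02, 7.59737946e+01]), 'ft_force': array([ 0.07663668,  0.21747577, -0.27644007]), 'moment': array([-0.01346823, -0.01664877, -0.00669087]), 'opening': 0.08666066328186983}
scene [[482.9589993    0.         251.88668078]
 [  0.         482.9589993  200.32665773]
 [  0.           0.           1.        ]] [[ 0.36630015  0.93041455  0.01236754]
 [ 0.77482147 -0.29763014 -0.5577347 ]
 [-0.51524353  0.21388094 -0.82992713]] [-0.23740585 -0.33750805  1.43992722]
top [[483.56624747   0.         251.50484813]
 [  0.         483.56624747 195.84570445]
 [  0.           0.           1.        ]] [[-0.00738083 -0.99978781 -0.01923164]
 [-0.98744892  0.01032131 -0.1576011 ]
 [ 0.15776616  0.01782704 -0.98731557]] [0.07584091 0.54432449 1.02934529]
```

View pics/scene0b.png

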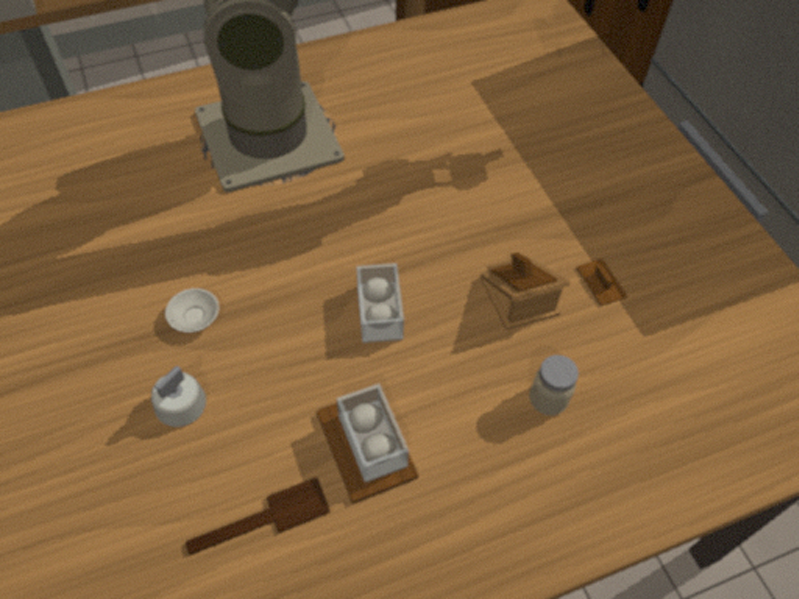

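View pics/top0b.png

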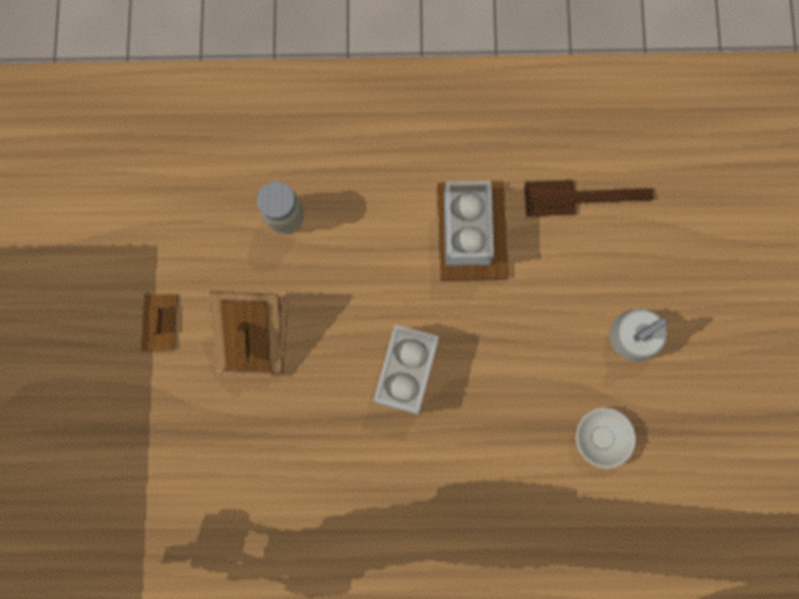

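Candidates. Loose box: (405,370) in the top view; base box: (468,222), on the board. Lids: one on the rest at (245,335), a flat one at (160,322). Next, close crops.

Run:
```python
from h import *
crop('top0.png',80,170,200,260,6,'c1.png')
crop('scene0.png',290,145,410,235,6,'c2.png')
crop('top0.png',230,100,340,270,4,'c3.png')
crop('top0.png',360,180,450,310,4,'c4.png')
```

```text
(no output)
```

View pics/c1.png

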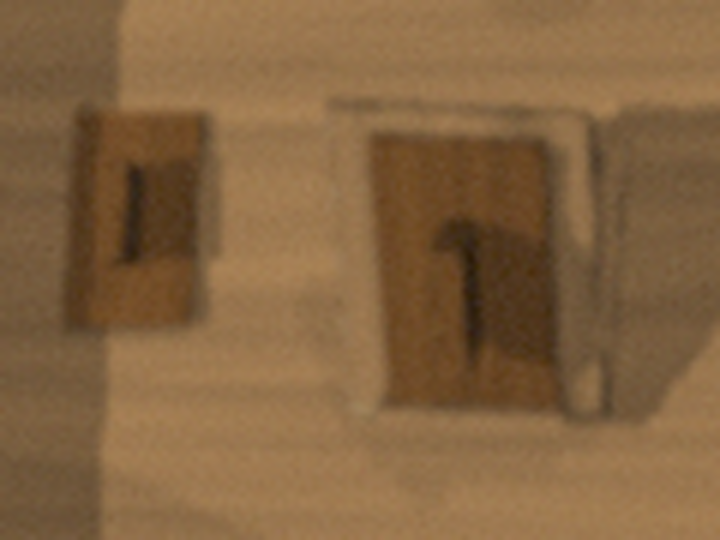

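View pics/c2.png

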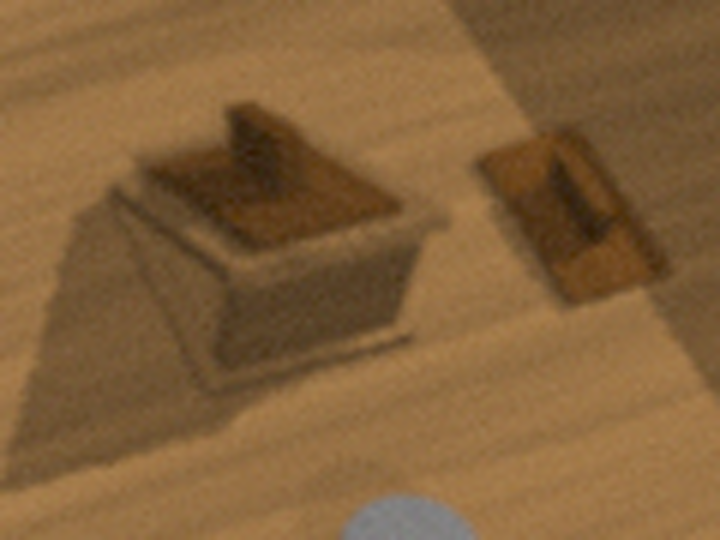

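View pics/c3.png

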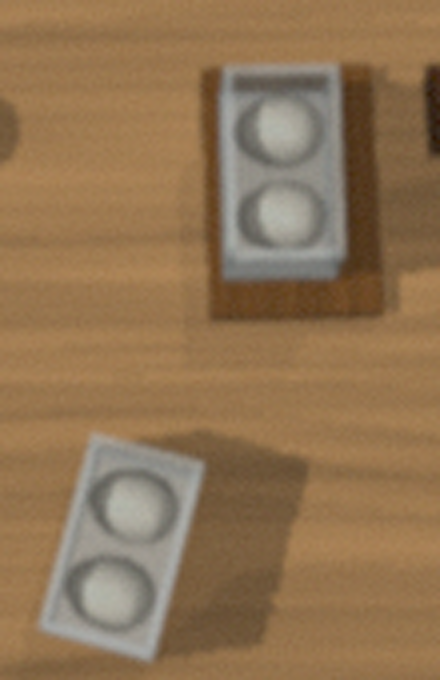

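View pics/c4.png

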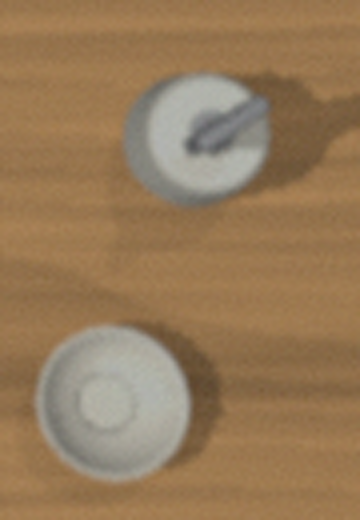

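Run:
```python
from h import *
crop('top0.png',280,110,330,182,8,'d1.png')
crop('top0.png',235,203,287,270,8,'d2.png')
crop('scene0.png',200,240,280,325,7,'d3.png')
crop('scene0.png',220,160,270,225,8,'d4.png')
crop('scene0.png',90,225,140,280,10,'d5.png')
crop('top0.png',385,192,435,237,12,'d6.png')
```

```text
(no output)
```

View pics/d1.png

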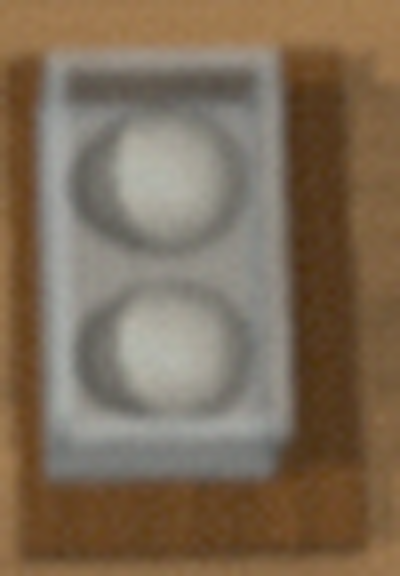

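View pics/d2.png

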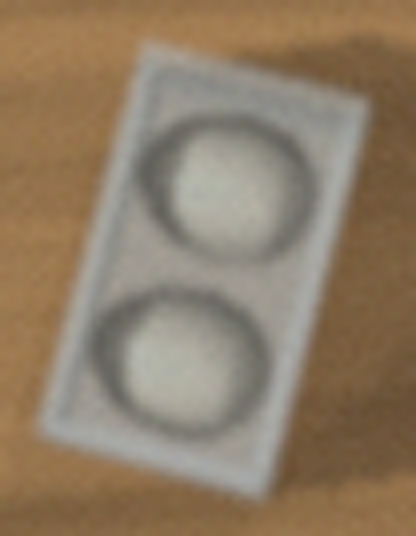

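View pics/d3.png

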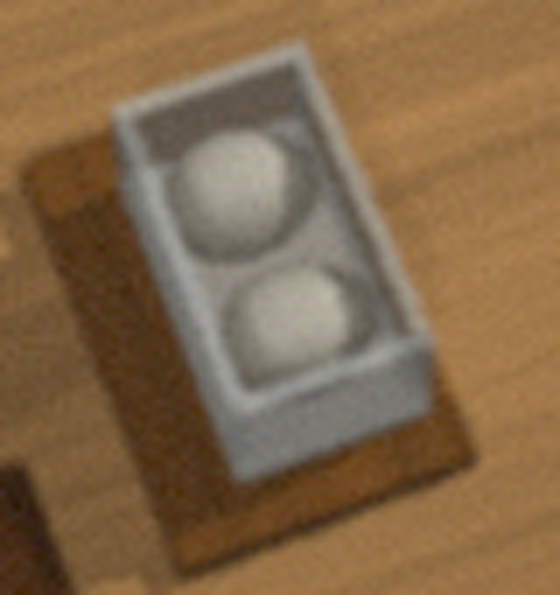

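View pics/d4.png

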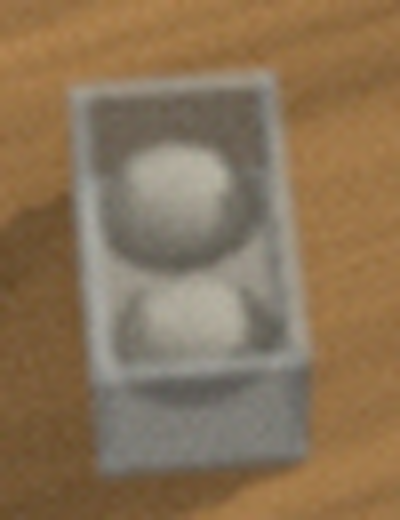

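View pics/d5.png

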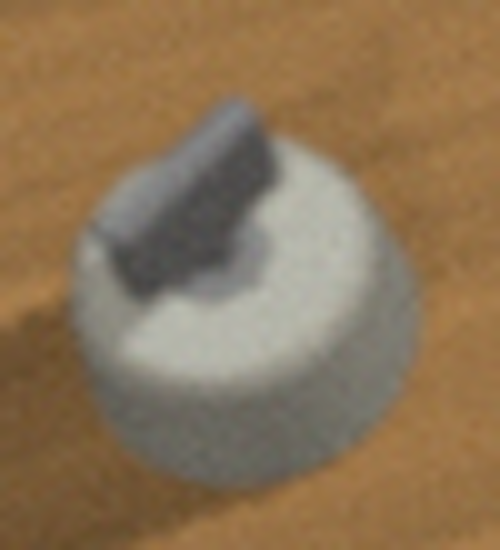

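View pics/d6.png

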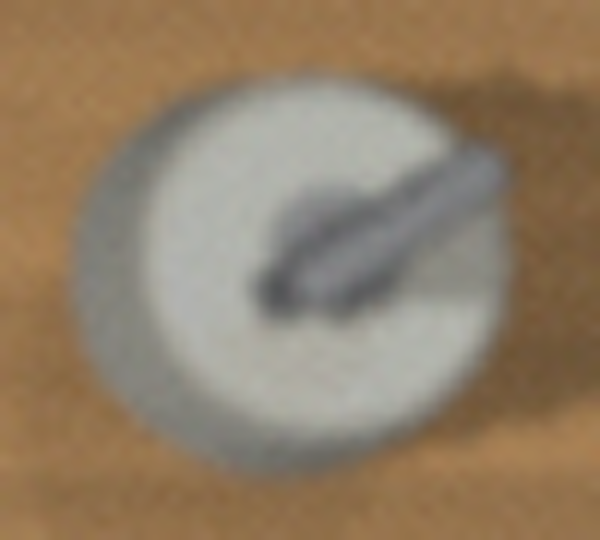

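```bash
cat > fit.py <<'E'
from h import *
from scipy.optimize import least_squares
from scipy.spatial.transform import Rotation as Ro
T=load('top0');S=load('scene0')
def px(pts,x0,y0,s): return (np.array(pts,float)+.5)/s-.5+[x0,y0]
def solve(obs,p0,fixed):
    # obs: list (cam, local pts, pix); p=(x,y,z,yaw)
    def W(p,L): return (Ro.from_euler('z',p[3])*Ro.from_euler('y',-fixed['tilt'],degrees=True)).apply(L)+p[:3]
    def f(p):
        pp=np.array([p[0],p[1],fixed['z'] if 'z' in fixed else p[2],p[3]])
        r=[(proj(c,W(pp,L))-u).ravel() for c,L,u in obs]
        return np.concatenate(r)
    s=least_squares(f,p0,loss='soft_l1'); r=f(s.x).reshape(-1,2)
    return s.x,np.round(r,2)
def rim(z): return np.array([[.055,.032,z],[.055,-.032,z],[-.055,-.032,z],[-.055,.032,z]])
# top view order: UL(+x,+y) UR(+x,-y) LR(-x,-y) LL(-x,+y); scene view: UL(-x,-y) UR(-x,+y) LR(+x,+y) LL(+x,-y)
if __name__=='__main__':
    t=px([(148,40),(372,100),(264,500),(38,432)],235,203,8); s=px([(70,90),(275,73),(312,362),(96,378)],220,160,8)
    R=rim(.055); so=[2,3,0,1]
    sb=px([(100,474),(305,460)],220,160,8); B=rim(0)
    for tag,obs in(('T',[(T,R,t)]),('S',[(S,R[so],s),(S,B[[1,0]],sb)]),('TS',[(T,R,t),(S,R[so],s),(S,B[[1,0]],sb)])):
        p,r=solve(obs,[.5,.1,0,0],dict(tilt=0,z=0)); print('topbox',tag,p,np.degrees(p[3]),r.tolist())
    t=px([(45,48),(281,46),(292,437),(41,437)],280,110,8); s=px([(113,106),(303,42),(430,340),(240,412)],200,240,7)
    sb=px([(238,482),(430,410)],200,240,7)
    for tag,obs in(('T',[(T,R,t)]),('S',[(S,R[so],s),(S,B[[1,0]],sb)]),('TS',[(T,R,t),(S,R[so],s),(S,B[[1,0]],sb)])):
        p,r=solve(obs,[.5,.1,0,0],dict(tilt=0,z=.012)); print('base',tag,p,np.degrees(p[3]),r.tolist())
    R=rim(.006)
    t=px([(372,135),(547,140),(560,412),(385,408)],80,170,6); s=px([(140,168),(403,205),(250,250)],290,145,6)
    p,r=solve([(T,R,t),(S,R[[2,0,1]],s)],[.5,.3,.05,0],dict(tilt=35)); print('lid',p,np.degrees(p[3]),r.tolist())
E
python3 fit.py
```

```text
topbox T [ 0.45519335  0.05242947 -0.01549156 -0.28068711] -16.082186978388417 [[-0.17, 0.14], [0.11, 0.43], [0.24, -0.49], [-0.18, -0.08]]
topbox S [ 4.53927663e-01  5.25853314e-02  5.00278612e-20 -2.78431912e-01] -15.952973435964775 [[-0.04, -0.77], [-0.04, -0.42], [-0.07, 0.16], [-0.06, 0.17], [-0.05, 0.42], [0.27, 0.2]]
topbox TS [ 0.45463397  0.05247016 -0.01567848 -0.27991279] -16.037821745527392 [[-0.21, 0.4], [0.08, 0.67], [0.24, -0.23], [-0.18, 0.2], [0.04, -0.56], [0.06, -0.19], [-0.04, 0.43], [-0.03, 0.4], [-0.03, 0.65], [0.3, 0.46]]
base T [ 6.65850838e-01 -3.78085350e-02  3.73248672e-04 -1.22997668e-02] -0.7047247244128236 [[0.32, 0.13], [-0.38, 0.34], [-0.97, -0.21], [1.13, -0.23]]
base S [ 6.64096320e-01 -3.87407984e-02  6.47048395e-21  5.52430113e-03] 0.31651913967606926 [[-0.21, -0.22], [-0.04, -0.51], [0.8, -0.02], [-0.66, 0.26], [0.13, 0.15], [0.06, 0.2]]
base TS [ 6.64794821e-01 -3.84687656e-02 -2.47687541e-02 -1.09892804e-04] -0.006296393853351199 [[0.32, 0.76], [-0.37, 0.63], [-0.35, 0.08], [1.75, 0.41], [0.11, -0.11], [0.34, -0.27], [0.94, 0.35], [-0.59, 0.49], [0.2, 0.37], [0.19, 0.56]]
lid [ 0.50488532  0.27702568  0.04818775 -0.05745268] -3.2917960080086575 [[-0.21, 0.39], [0.27, 0.94], [0.21, -0.23], [1.04, -0.95], [1.25, 0.09], [-0.24, 0.14], [0.61, -0.73]]
```

```bash
cat >> h.py <<'E'
from scipy.spatial.transform import Rotation as Ro
def Rt(e): return Ro.from_euler('xyz',e,degrees=True)
def plan(pos,eul,n,cur=None,turnfirst=False):
    """rows (rounded) from current measured pose to target"""
    s=arm.observe(); p=s['position'].copy(); R=Rt(s['eef_rot'])
    if cur is not None: p,R=np.array(cur[0]),Rt(cur[1])
    p0=p.copy()
    Rg=Rt(eul); out=[]
    print('cur',np.round(p,4),np.round(s['eef_rot'],2),'t',round(s['time_s'],2),'ang',round(np.degrees((R.inv()*Rg).magnitude()),1))
    for i in range(n):
        d=R.inv().apply((np.array(pos)-p)/(n-i)); d=np.round(d,4)
        r=np.round((R.inv()*Rg).as_rotvec()/(n-i),3)
        out.append([d.tolist(),r.tolist()]); p=p+R.apply(d); R=R*Ro.from_rotvec(r)
        print(out[-1])
    print('end',p,R.as_euler('xyz',degrees=True))
def st():
    s=arm.observe(); print({k:np.round(s[k],4).tolist() for k in('time_s','position','eef_rot','joint_pos','ft_force','opening')})
E
python3 - <<'E'
from h import *
plan([.4546,.0525,.2],[180,0,74],14)
E
```

```text
cur [0.1514 0.606  0.2218] [1.800e+02 8.000e-02 7.598e+01] t 0.1 ang 2.0
[[-0.0331, 0.0306, 0.0016], [0.0, 0.0, 0.002]]
[[-0.033, 0.0307, 0.0016], [0.0, 0.0, 0.002]]
[[-0.033, 0.0307, 0.0016], [0.0, 0.0, 0.003]]
[[-0.0329, 0.0308, 0.0016], [0.0, 0.0, 0.002]]
[[-0.0328, 0.0309, 0.0016], [0.0, 0.0, 0.003]]
[[-0.0327, 0.031, 0.0016], [0.0, 0.0, 0.002]]
[[-0.0327, 0.0311, 0.0016], [0.0, 0.0, 0.003]]
[[-0.0326, 0.0311, 0.0016], [0.0, 0.0, 0.002]]
[[-0.0325, 0.0312, 0.0016], [0.0, 0.0, 0.003]]
[[-0.0324, 0.0313, 0.0016], [0.0, 0.0, 0.002]]
[[-0.0324, 0.0314, 0.0016], [0.0, 0.0, 0.003]]
[[-0.0323, 0.0315, 0.0016], [0.0, 0.0, 0.002]]
[[-0.0322, 0.0315, 0.0016], [0.0, 0.001, 0.003]]
[[-0.0322, 0.0317, 0.0016], [0.0, 0.0, 0.002]]
end [0.45461784 0.05246909 0.19999339] [1.79995850e+02 1.78391832e-02 7.40284549e+01]
```

Request:
send_rows([
  [1,[-0.033,0.031,0.001],[0,0,0.002]],
  [1,[-0.033,0.031,0.001],[0,0,0.002]],
  [1,[-0.033,0.031,0.001],[0,0,0.002]],
  [1,[-0.033,0.031,0.001],[0,0,0.002]],
  [1,[-0.033,0.031,0.001],[0,0,0.002]],
  [1,[-0.033,0.031,0.001],[0,0,0.002]],
  [1,[-0.033,0.031,0.001],[0,0,0.002]],
  [1,[-0.033,0.031,0.001],[0,0,0.002]],
])

```text
time_s: 1.1
position: [0.3263, 0.2874, 0.2143]
eef_rot: [-180.0, 0.0, 75.1]
ft_force: [0.8, 0.9, 0.1]
opening: 0.0873
```

Run:
```python
from h import *
plan([.4546,.0525,.16],[180,0,74],7)
st()
```

```text
cur [0.3263 0.2874 0.2143] [-179.99    0.     75.05] t 1.1 ang 1.1
[[-0.0277, 0.0264, 0.0078], [-0.0, 0.0, 0.003]]
[[-0.0276, 0.0264, 0.0078], [-0.0, 0.0, 0.003]]
[[-0.0275, 0.0265, 0.0077], [-0.0, 0.0, 0.002]]
[[-0.0275, 0.0266, 0.0078], [-0.0, 0.0, 0.003]]
[[-0.0274, 0.0267, 0.0077], [-0.0, 0.0, 0.002]]
[[-0.0274, 0.0267, 0.0078], [-0.0, 0.0, 0.003]]
[[-0.0272, 0.0268, 0.0077], [-0.0, 0.0, 0.002]]
end [0.45457937 0.05255048 0.1600043 ] [-1.79987139e+02  4.83804215e-03  7.40216641e+01]
{'time_s': 1.1, 'position': [0.3263, 0.2874, 0.2143], 'eef_rot': [-179.9871, 0.0046, 75.053], 'joint_pos': [-57.401, -5.4062, 9.4564, 111.7201, 0.9146, 73.625, 26.809], 'ft_force': [0.7816, 0.8523, 0.1132], 'opening': 0.0873}
```

Request:
send_rows([
  [1,[-0.0275,0.0265,0.008],[0,0,0.003]],
  [1,[-0.0275,0.0265,0.008],[0,0,0.003]],
  [1,[-0.0275,0.0265,0.008],[0,0,0.003]],
  [1,[-0.0275,0.0265,0.008],[0,0,0.003]],
  [1,[-0.0275,0.0265,0.008],[0,0,0.003]],
  [1,[-0.0275,0.0265,0.008],[0,0,0.002]],
  [1,[-0.0275,0.0265,0.006],[0,0,0.002]],
  [1,[0,0,0],[0,0,0]],
])

```text
time_s: 2.1
position: [0.4537, 0.0513, 0.16]
eef_rot: [-180.0, 0.1, 73.7]
ft_force: [-0.1, 0.7, 0.7]
opening: 0.0869
```

Run:
```python
from h import *
plan([.4546,.0525,.018],[180,0,74],6)
st()
snap('top','t1.png');snap('scene','s1.png')
a=cv2.imread('pics/t1.png');b=cv2.imread('pics/s1.png')
cv2.imwrite('pics/ts1.png',np.hstack([a[100:360,100:500],b[100:360,60:460]]))
```

```text
cur [0.4537 0.0513 0.16  ] [-1.7997e+02  7.0000e-02  7.3710e+01] t 2.1 ang 0.3
[[0.0003, 0.0001, 0.0237], [-0.0, 0.0, -0.001]]
[[0.0003, 0.0001, 0.0237], [-0.0, 0.0, -0.001]]
[[0.0002, 0.0001, 0.0236], [-0.0, 0.0, -0.001]]
[[0.0003, 0.0001, 0.0237], [-0.0, 0.0, -0.001]]
[[0.0002, 0.0001, 0.0236], [-0.0, 0.001, -0.001]]
[[0.0002, 0.0001, 0.0237], [-0.0, 0.0, -0.0]]
end [0.45460741 0.05245037 0.01797122] [-1.79973516e+02  1.34403029e-02  7.39929170e+01]
{'time_s': 2.1, 'position': [0.4537, 0.0513, 0.16], 'eef_rot': [-179.9738, 0.0709, 73.7065], 'joint_pos': [-41.917, -0.8487, 29.8202, 114.1516, 0.514, 66.6423, 61.4027], 'ft_force': [-0.1042, 0.6919, 0.725], 'opening': 0.0869}
```

View pics/ts1.png

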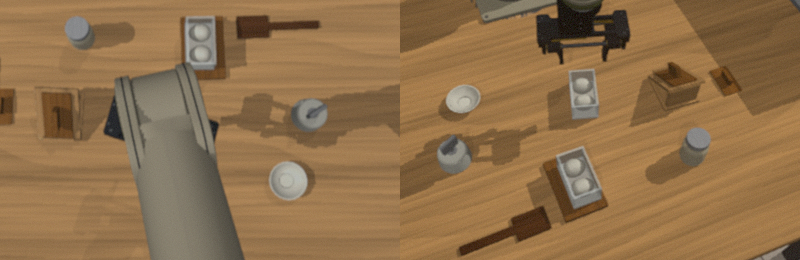

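Request:
send_rows([
  [1,[0.0006,0.0003,0.024],[0,0,-0.003]],
  [1,[0.0006,0.0003,0.024],[0,0,-0.002]],
  [1,[0.0003,0,0.024],[0,0,0]],
  [1,[0,0,0.024],[0,0,0]],
  [1,[0,0,0.024],[0,0,0]],
  [1,[0,0,0.02],[0,0,0]],
  [1,[0,0,0],[0,0,0]],
])

```text
time_s: 3.08
position: [0.453, 0.0561, 0.0196]
eef_rot: [-179.9, 0.1, 74.4]
ft_force: [0.2, -0.8, 0.2]
opening: 0.087
```

Request:
send_rows([
  [-1,[0,0,0],[0,0,0]],
  [-1,[0,0,0],[0,0,0]],
  [-1,[0,0,0],[0,0,0]],
  [-1,[0,0,0],[0,0,0]],
  [-1,[0,0,0],[0,0,0]],
], grip_force=25)

```text
time_s: 3.7
position: [0.4547, 0.0553, 0.0211]
eef_rot: [180.0, -0.0, 74.2]
ft_force: [-1.8, -1.0, 6.5]
opening: 0.0637
```

Request:
send_rows([
  [-1,[0,0,-0.02],[0,0,0]],
  [-1,[0,0,-0.04],[0,0,0]],
  [-1,[0,0,-0.04],[0,0,0]],
  [-1,[0,0,-0.04],[0,0,0]],
  [-1,[0,0,-0.03],[0,0,0]],
  [-1,[0,0,0],[0,0,0]],
])

```text
time_s: 4.45
position: [0.4554, 0.0555, 0.1922]
eef_rot: [179.9, -0.2, 74.3]
ft_force: [0.9, 0.3, -2.8]
opening: 0.0638
```

Run:
```python
from h import *
st()
c=snap('scene','s2.png'); crop('s2.png',150,60,350,260,3,'s2c.png'); st()
plan([.6648,-.0385,.17],[180,0,90],8)
```

```text
{'time_s': 4.45, 'position': [0.4554, 0.0555, 0.1922], 'eef_rot': [179.8504, -0.154, 74.2518], 'joint_pos': [-43.2211, -2.7608, 30.1341, 111.6533, 1.4031, 70.5348, 60.673], 'ft_force': [0.9304, 0.3106, -2.7825], 'opening': 0.0638}
{'time_s': 4.5, 'position': [0.4545, 0.0554, 0.1906], 'eef_rot': [179.9662, -0.0631, 74.2594], 'joint_pos': [-43.2175, -2.6754, 30.1341, 111.7836, 1.3834, 70.4758, 60.6879], 'ft_force': [-0.2605, -0.9232, -2.8921], 'opening': 0.064}
cur [0.4545 0.0554 0.1906] [ 1.7997e+02 -6.0000e-02  7.4260e+01] t 4.5 ang 15.7
[[-0.0042, 0.0285, 0.0026], [0.0, -0.0, -0.034]]
[[-0.0051, 0.0283, 0.0026], [0.0, -0.0, -0.034]]
[[-0.0061, 0.0281, 0.0026], [0.0, -0.0, -0.034]]
[[-0.007, 0.0279, 0.0026], [0.0, -0.0, -0.035]]
[[-0.008, 0.0277, 0.0026], [0.0, -0.0, -0.034]]
[[-0.009, 0.0274, 0.0026], [0.0, -0.0, -0.035]]
[[-0.0099, 0.027, 0.0025], [0.0, -0.0, -0.034]]
[[-0.0108, 0.0267, 0.0026], [0.001, -0.001, -0.035]]
end [ 0.66480871 -0.03845779  0.16999766] [-1.79991427e+02  4.70524451e-03  9.00157596e+01]
```

View pics/s2c.png

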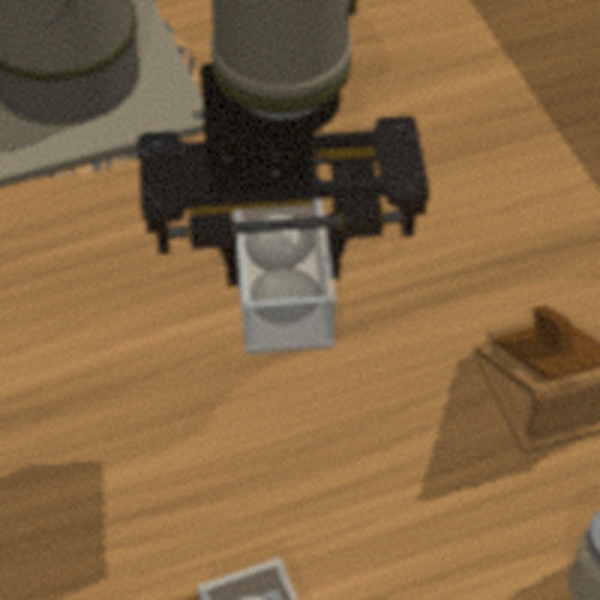

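Request:
send_rows([
  [-1,[-0.004,0.0285,0.0025],[0,0,-0.034]],
  [-1,[-0.005,0.0285,0.0025],[0,0,-0.034]],
  [-1,[-0.006,0.028,0.0025],[0,0,-0.034]],
  [-1,[-0.007,0.028,0.0025],[0,0,-0.034]],
  [-1,[-0.008,0.0275,0.0025],[0,0,-0.034]],
  [-1,[-0.009,0.0275,0.0025],[0,0,-0.034]],
  [-1,[-0.01,0.027,0.0025],[0,0,-0.034]],
  [-1,[-0.011,0.027,0.0025],[0,0,-0.034]],
])

```text
time_s: 5.5
position: [0.665, -0.0392, 0.1678]
eef_rot: [-179.8, 0.0, 89.9]
ft_force: [0.0, 0.4, -2.0]
opening: 0.0638
```

Request:
send_rows([
  [-1,[0,0,0.02],[0,0,0]],
  [-1,[0,0,0.02],[0,0,0]],
  [-1,[0,0,0.015],[0,0,0]],
  [-1,[0,0,0],[0,0,0]],
  [-1,[0,0,0],[0,0,0]],
])

```text
time_s: 6.12
position: [0.6653, -0.0385, 0.1162]
eef_rot: [179.9, -0.0, 89.9]
ft_force: [-0.1, -0.2, -2.0]
opening: 0.0644
```

Run:
```python
from h import *
st()
c=snap('scene','s3.png'); crop('s3.png',185,190,295,320,6,'s3c.png'); st()
c=snap('top','t3.png'); crop('t3.png',200,60,380,240,3.3,'t3c.png'); st()
```

```text
{'time_s': 6.125, 'position': [0.6653, -0.0385, 0.1162], 'eef_rot': [179.9459, -0.0135, 89.8509], 'joint_pos': [-24.2569, 31.1788, 33.0704, 85.7008, -17.7167, 68.3275, 101.4291], 'ft_force': [-0.0841, -0.2431, -2.0465], 'opening': 0.0644}
{'time_s': 6.175, 'position': [0.6655, -0.0386, 0.1165], 'eef_rot': [179.9157, -0.0132, 89.8485], 'joint_pos': [-24.2541, 31.1675, 33.0802, 85.6815, -17.7177, 68.3283, 101.4329], 'ft_force': [-0.575, 0.2974, -3.0695], 'opening': 0.0634}
{'time_s': 6.225, 'position': [0.6656, -0.0387, 0.1165], 'eef_rot': [179.9103, -0.0125, 89.8441], 'joint_pos': [-24.2476, 31.1668, 33.0791, 85.6771, -17.7167, 68.3274, 101.4324], 'ft_force': [0.5371, -0.4427, -2.3871], 'opening': 0.064}
```

View pics/s3c.png

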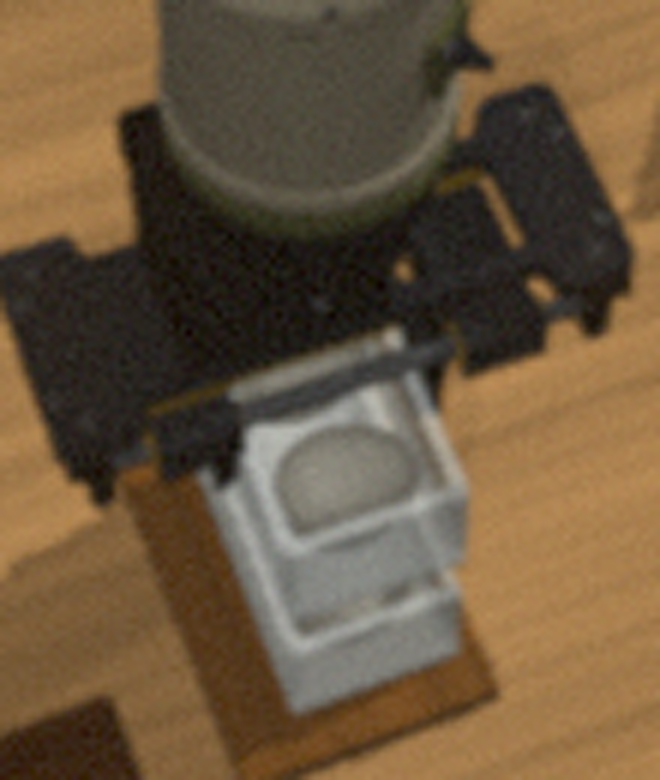

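View pics/t3c.png

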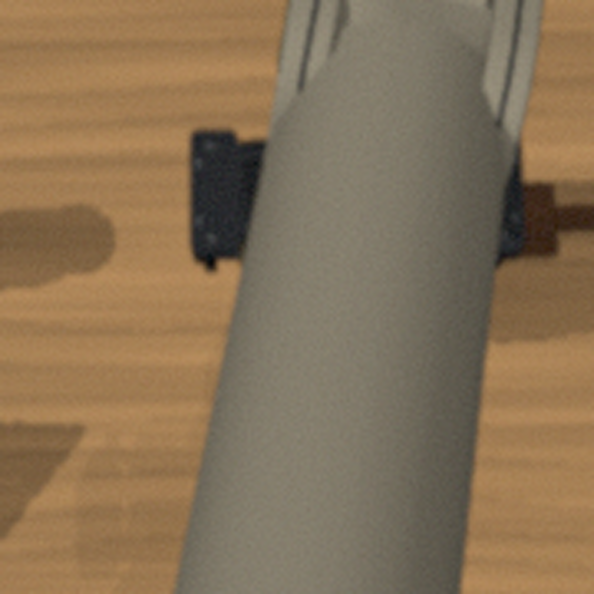

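Run:
```python
from h import *
crop('s3.png',215,240,270,312,10,'s3d.png')
crop('scene0.png',215,240,270,312,10,'s0d.png')
```

```text
(no output)
```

View pics/s3d.png

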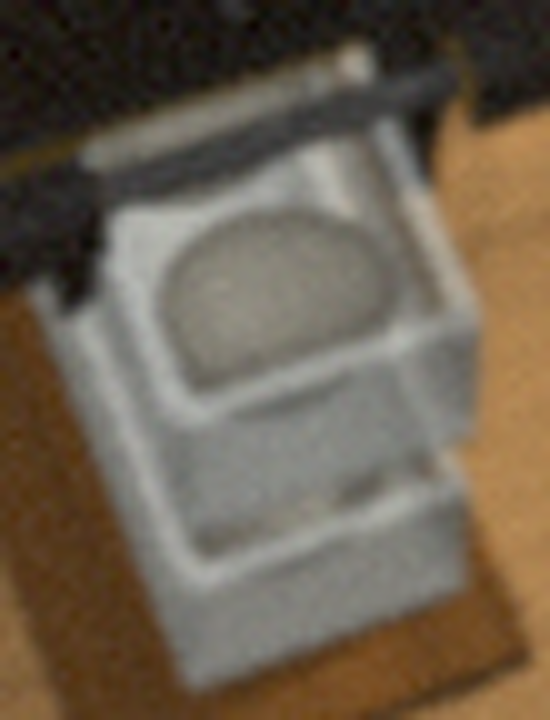

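View pics/s0d.png

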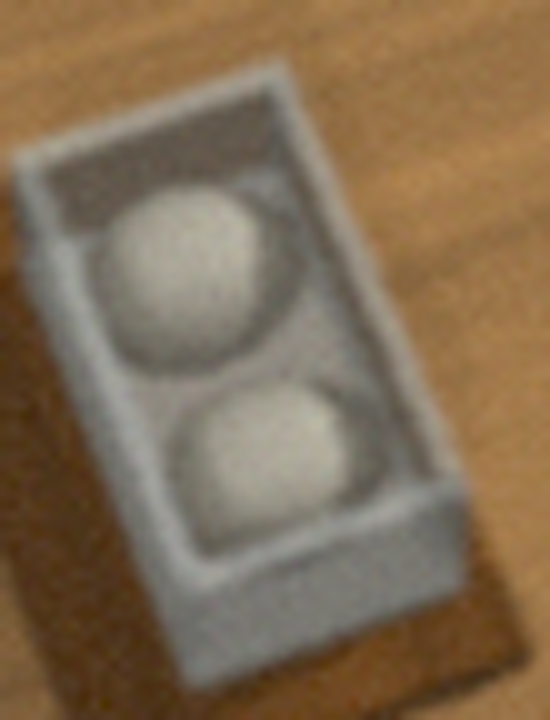

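Run:
```python
from fit import *
R=rim(.055);B=rim(0)
b=px([(188,590),(468,487),(283,60),(190,690),(465,583)],215,240,10)
h=px([(188,426),(479,318),(372,42),(474,440)],215,240,10)
L1=np.vstack([R[[1,0,3]],B[[1,0]]]); L2=np.vstack([R[[1,0,3]],B[[0]]])
print(solve([(S,L1,b)],[.66,-.04,0,0],dict(tilt=0,z=.012)))
for z in(.094,.096,.098): print(z,solve([(S,L2,h)],[.66,-.04,0,0],dict(tilt=0,z=z)))
```

```text
(array([ 0.66399037, -0.03888905,  0.        ,  0.0056366 ]), array([[-0.23,  0.12],
       [ 0.36, -0.15],
       [-0.12, -0.51],
       [ 0.07,  0.01],
       [-0.07,  0.47]]))
0.094 (array([ 0.66555074, -0.03115639,  0.00192927, -0.12880463]), array([[ -1.35,  -1.55],
       [  1.58,   2.03],
       [ -1.38, -17.5 ],
       [  1.19,   1.46]]))
0.096 (array([ 0.6663853 , -0.03151474, -0.04475446, -0.12870086]), array([[ -1.39,  -1.55],
       [  1.61,   2.01],
       [ -1.38, -17.62],
       [  1.21,   1.46]]))
0.098 (array([ 6.67219756e-01, -3.18729084e-02,  9.64624008e-22, -1.28622601e-01]), array([[ -1.44,  -1.55],
       [  1.64,   1.99],
       [ -1.39, -17.74],
       [  1.24,   1.47]]))
```

Run:
```python
from fit import *
R=rim(.055);B=rim(0)
h=px([(188,426),(479,318),(474,440)],215,240,10)
L2=np.vstack([R[[1,0]],B[[0]]])
for z in(.094,.096,.098): print(z,solve([(S,L2,h)],[.66,-.04,0,0],dict(tilt=0,z=z)))
c=load('s3'); p=[.665,-.0385]
im=cv2.imread('pics/s3.png')[240:312,215:270]; im=cv2.resize(im,None,fx=10,fy=10,interpolation=cv2.INTER_CUBIC)
for (x,y,z,col) in((.664,-.0389,.012,(0,0,255)),(.665,-.039,.096,(0,255,0))):
    for P in(R,B):
        q=((proj(c,P+[x,y,z])-[215,240]+.5)*10-.5).round().astype(int)
        cv2.polylines(im,[q],True,col,1)
cv2.imwrite('pics/ov.png',im)
```

```text
0.094 (array([ 0.66473182, -0.03890423, -0.00069115,  0.00355441]), array([[-1.02,  0.3 ],
       [ 0.58,  0.07],
       [ 0.24, -0.44]]))
0.096 (array([ 0.66557035, -0.03928411,  0.        ,  0.00353172]), array([[-1.08,  0.31],
       [ 0.6 ,  0.05],
       [ 0.25, -0.43]]))
0.098 (array([ 0.66640801, -0.03966383, -0.01496665,  0.00347798]), array([[-1.14,  0.32],
       [ 0.61,  0.03],
       [ 0.26, -0.42]]))
```

View pics/ov.png

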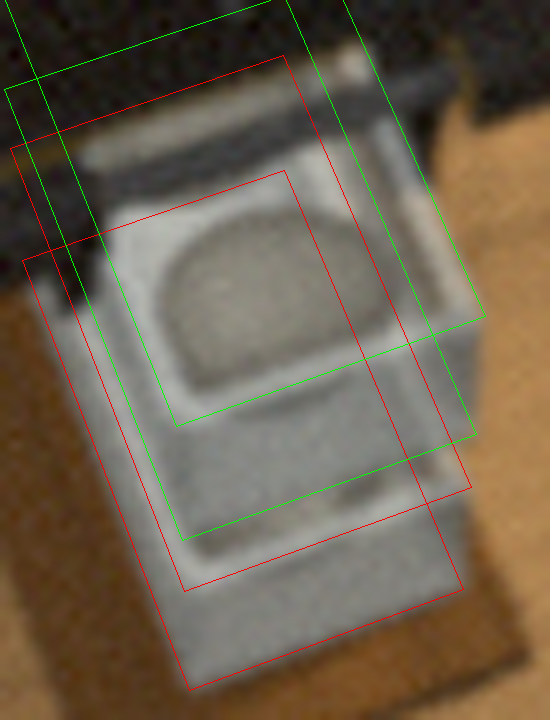

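Request:
send_rows([
  [-1,[0.0002,-0.001,0.012],[0,0,0]],
  [-1,[0.0002,-0.0005,0.012],[0,0,0]],
  [-1,[0,0,0],[0,0,0]],
  [-1,[0,0,0],[0,0,0]],
])

```text
time_s: 6.72
position: [0.6636, -0.0384, 0.0915]
eef_rot: [-180.0, 0.0, 89.8]
ft_force: [0.4, 0.2, -2.2]
opening: 0.0636
```

Run:
```python
from h import *
st()
snap('scene','s4.png'); st()
crop('s4.png',215,240,270,312,10,'s4d.png')
```

```text
{'time_s': 6.725, 'position': [0.6636, -0.0384, 0.0915], 'eef_rot': [-179.9959, 0.003, 89.8326], 'joint_pos': [-24.0076, 32.3567, 32.531, 87.1882, -18.3822, 65.8466, 101.8851], 'ft_force': [0.4242, 0.1745, -2.2221], 'opening': 0.0636}
{'time_s': 6.775, 'position': [0.6638, -0.0384, 0.0918], 'eef_rot': [179.9753, 0.0014, 89.8355], 'joint_pos': [-24.0094, 32.3401, 32.5379, 87.1735, -18.3809, 65.8482, 101.8873], 'ft_force': [0.4837, 0.2585, -2.2707], 'opening': 0.0637}
```

View pics/s4d.png

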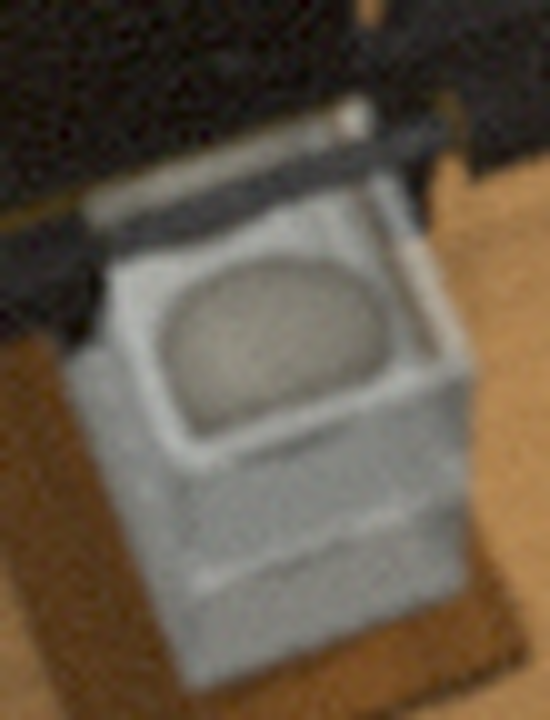

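```bash
cat > ov.py <<'E'
from fit import *
R=rim(.055);B=rim(0)
def ov(src,items,box,s,out):
    c=load(src); x0,y0,x1,y1=box
    im=cv2.imread(f'pics/{src}.png')[y0:y1,x0:x1]; im=cv2.resize(im,None,fx=s,fy=s,interpolation=cv2.INTER_CUBIC)
    for x,y,z,yaw,col in items:
        for P in(R,B):
            W=Ro.from_euler('z',yaw,degrees=True).apply(P)+[x,y,z]
            q=((proj(c,W)-[x0,y0]+.5)*s-.5)
            cv2.polylines(im,[(q*8).round().astype(int)],True,col,1,cv2.LINE_AA,3)
    cv2.imwrite('pics/'+out,im)
if __name__=='__main__':
    ov('s4',[(.664,-.0389,.012,.3,(0,0,255)),(.664,-.0389,.071,.3,(0,255,0))],(215,240,270,312),10,'ov4.png')
E
python3 ov.py
```

```text
(no output)
```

View pics/ov4.png

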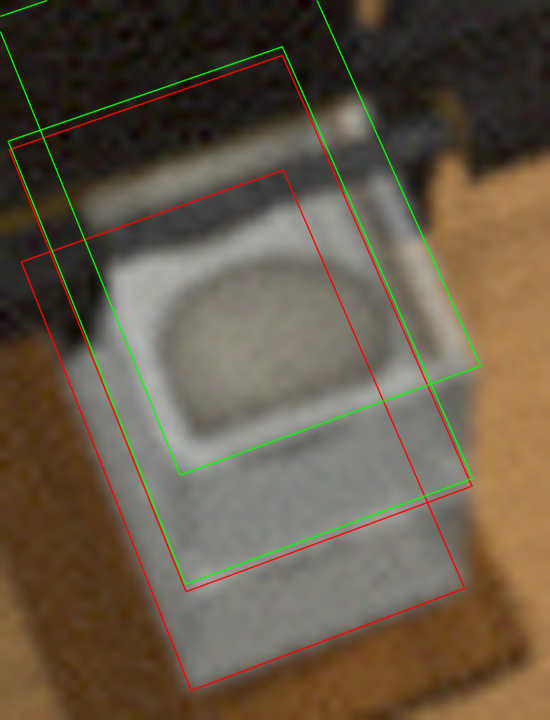

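Request:
send_rows([
  [-1,[0,0,0.002],[0,0,0]],
  [-1,[0,0,0.002],[0,0,0]],
  [-1,[0,0,0.001],[0,0,0]],
  [-1,[0,0,0],[0,0,0]],
])

```text
time_s: 7.28
position: [0.6639, -0.0384, 0.0882]
eef_rot: [179.9, -0.0, 89.8]
ft_force: [-5.8, 1.1, 11.1]
opening: 0.064
```

Run:
```python
from h import *
st()
snap('scene','s5.png'); st()
crop('s5.png',215,240,270,312,10,'s5d.png')
```

```text
{'time_s': 7.275, 'position': [0.6639, -0.0384, 0.0882], 'eef_rot': [179.9479, -0.04, 89.8359], 'joint_pos': [-23.9382, 32.5304, 32.4441, 87.3618, -18.537, 65.468, 101.9984], 'ft_force': [-5.7879, 1.0611, 11.0771], 'opening': 0.064}
{'time_s': 7.325, 'position': [0.6638, -0.0384, 0.0882], 'eef_rot': [179.9514, -0.0399, 89.8371], 'joint_pos': [-23.9371, 32.5318, 32.4436, 87.3634, -18.5369, 65.4686, 102.0007], 'ft_force': [-6.0346, 0.4088, 10.2065], 'opening': 0.0636}
```

View pics/s5d.png

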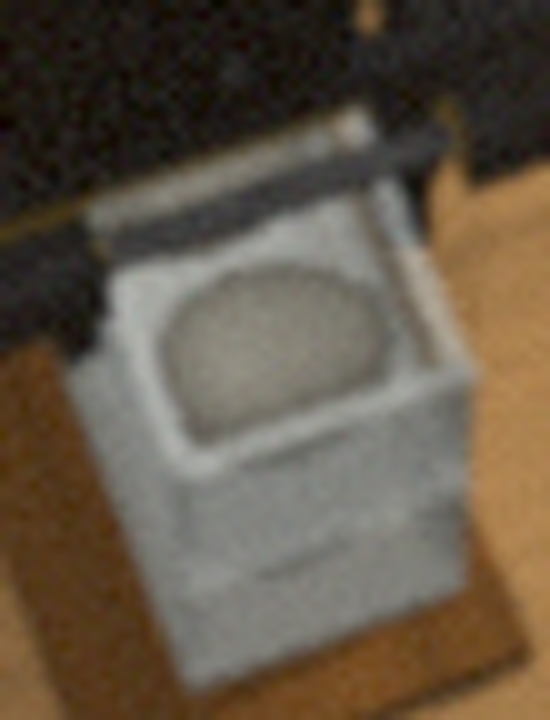

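Request:
send_rows([
  [0.2,[0,0,-0.0005],[0,0,0]],
  [1,[0,0,0],[0,0,0]],
  [1,[0,0,0],[0,0,0]],
  [1,[0,0,-0.03],[0,0,0]],
  [1,[0,0,-0.05],[0,0,0]],
  [1,[0,0,-0.05],[0,0,0]],
  [1,[-0.02,-0.05,-0.03],[0,0,0]],
  [1,[0.04,-0.045,0],[0,0,0]],
])

```text
time_s: 8.32
position: [0.5686, -0.0234, 0.2496]
eef_rot: [179.7, 0.1, 89.3]
ft_force: [-0.4, 1.2, 0.9]
opening: 0.0869
```

Request:
send_rows([
  [1,[0.05,-0.03,0],[0,0,0]],
  [1,[0.06,-0.01,0],[0,0,0]],
  [1,[0.06,0,0],[0,0,0]],
  [1,[0.06,0,0],[0,0,0]],
  [1,[0,0,0],[0,0,0]],
])

```text
time_s: 8.95
position: [0.5278, 0.2178, 0.2462]
eef_rot: [-179.9, -0.0, 90.3]
ft_force: [0.4, -0.5, 0.3]
opening: 0.0868
```

Run:
```python
from h import *
st()
snap('scene','s6.png'); snap('top','t6.png')
crop('s6.png',210,230,272,305,9,'s6d.png')
crop('t6.png',275,95,335,185,8,'t6d.png')
crop('t6.png',0,0,512,384,1.2,'t6f.png')
```

```text
{'time_s': 8.95, 'position': [0.5278, 0.2178, 0.2462], 'eef_rot': [-179.9315, -0.0433, 90.3126], 'joint_pos': [-50.0314, 11.8011, 26.9524, 91.4475, -5.5041, 78.1024, 67.8847], 'ft_force': [0.4462, -0.5474, 0.3114], 'opening': 0.0868}
```

View pics/s6d.png

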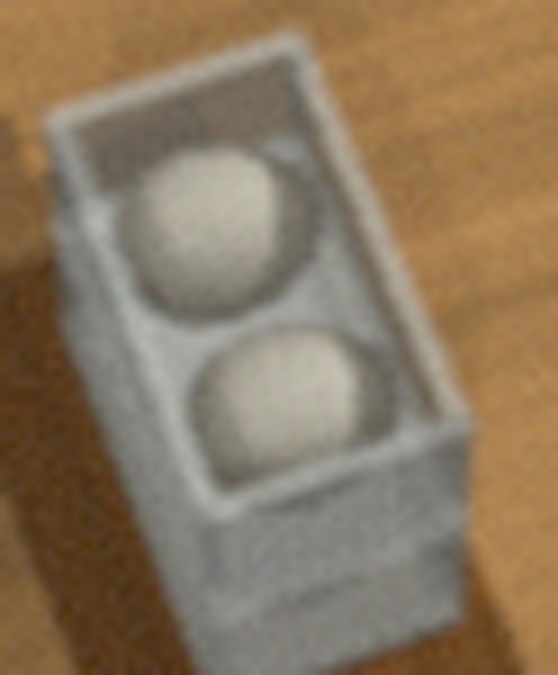

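View pics/t6d.png

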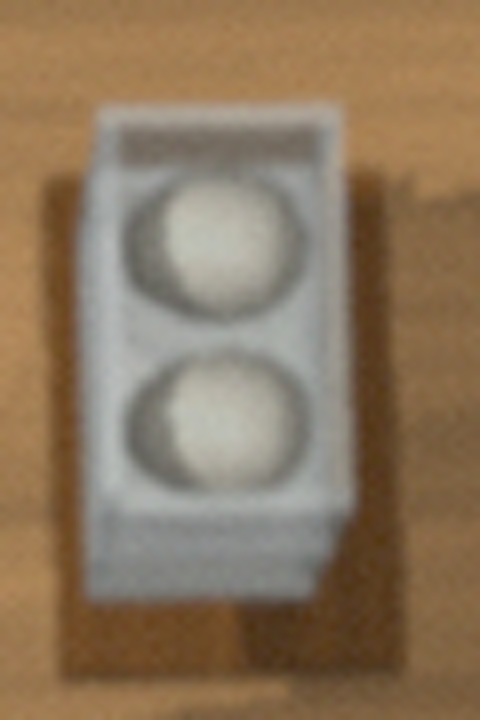

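View pics/t6f.png

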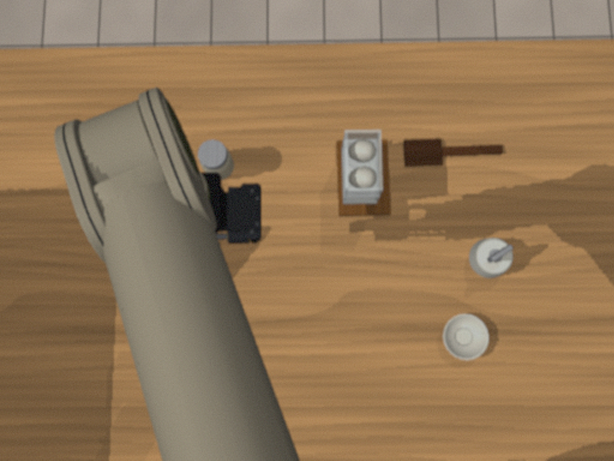

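Run:
```python
from ov import *
t=px([(97,103),(343,103),(355,512),(97,512)],275,95,8)
s=px([(47,118),(303,33),(470,424),(217,518)],210,230,9); so=[2,3,0,1]
print(solve([(T,R,t)],[.66,-.04,0,0],dict(tilt=0,z=.067)))
print(solve([(S,R[so],s)],[.66,-.04,0,0],dict(tilt=0,z=.067)))
ov('t6',[(.6655,-.0378,.012,0,(0,0,255)),(.6655,-.0378,.067,0,(0,255,0))],(275,95,335,185),8,'ot6.png')
ov('s6',[(.664,-.0389,.012,0.3,(0,0,255)),(.664,-.0389,.067,0.3,(0,255,0))],(210,230,272,325),7,'os6.png')
# straight from silhouettes: first pic base only T with z
```

```text
(array([ 6.65168504e-01, -3.80962419e-02,  1.61939657e-04, -1.08118224e-02]), array([[ 0.23,  0.23],
       [-0.18,  0.13],
       [-0.73, -0.19],
       [ 0.66, -0.15]]))
(array([ 0.66433861, -0.03790245,  0.        ,  0.00690735]), array([[-0.21, -0.4 ],
       [-0.12, -0.68],
       [ 1.28,  0.22],
       [-0.53,  0.72]]))
```

View pics/ot6.png

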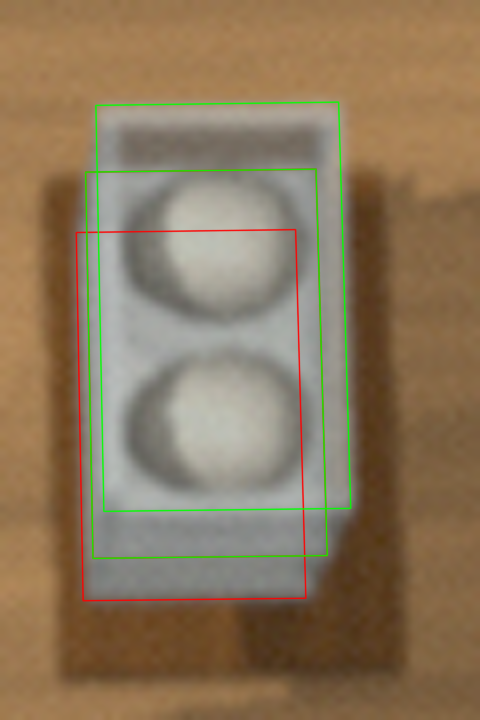

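View pics/os6.png

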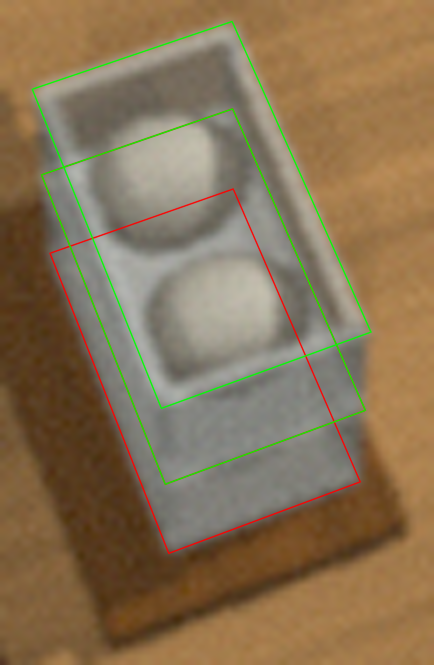

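```bash
cat > ovl.py <<'E'
from ov import *
def lidpts():
    P=[rim(.006),rim(0)]
    hb=lambda z: np.array([[.025,.006,z],[.025,-.006,z],[-.025,-.006,z],[-.025,.006,z]])
    return P+[hb(.006),hb(.034)]
def ovlid(src,p,yaw,box,s,out,tilt=35,extra=None):
    c=load(src); x0,y0,x1,y1=box
    im=cv2.imread(f'pics/{src}.png')[y0:y1,x0:x1]; im=cv2.resize(im,None,fx=s,fy=s,interpolation=cv2.INTER_CUBIC)
    raw=im.copy()
    cols=[(0,255,0),(0,0,255),(255,255,0),(255,0,255)]
    for P,col in zip(lidpts(),cols):
        W=(Ro.from_euler('z',yaw,degrees=True)*Ro.from_euler('y',-tilt,degrees=True)).apply(P)+p
        q=((proj(c,W)-[x0,y0]+.5)*s-.5)
        cv2.polylines(im,[(q*8).round().astype(int)],True,col,1,cv2.LINE_AA,3)
    cv2.imwrite('pics/'+out,np.hstack([raw,im]))
if __name__=='__main__':
    ovlid('top0',[.5049,.2770,.0482],-3.3,(132,182,182,245),8,'lt.png')
    ovlid('scene0',[.5049,.2770,.0482],-3.3,(305,155,370,210),6,'ls.png')
E
python3 ovl.py
```

```text
(no output)
```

View pics/lt.png

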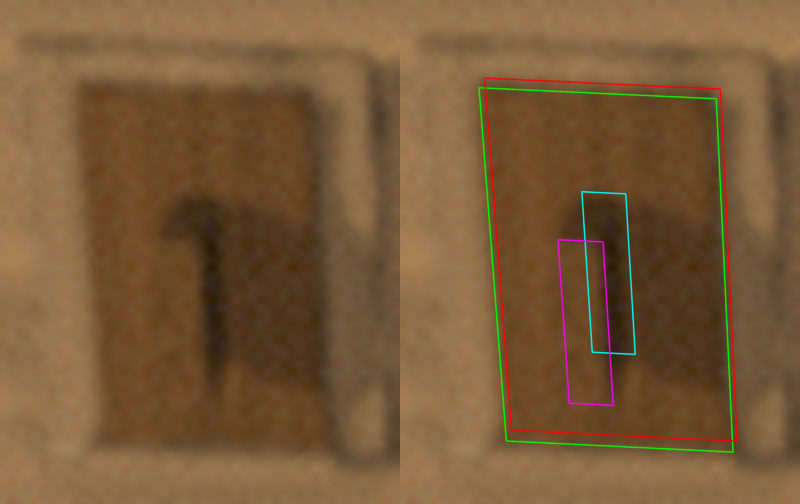

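View pics/ls.png

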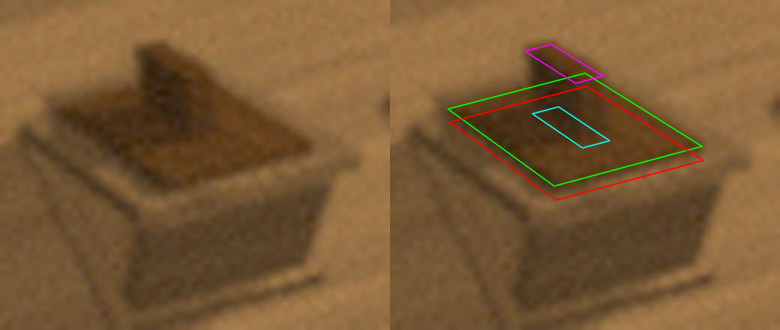

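Run:
```python
from ovl import *
P=rim(.006)
t=px([(78,84),(308,90),(325,450),(97,446)],132,182,8); s=px([(50,103),(313,150),(157,192)],305,155,6)
hl=np.array([[-.025,-.006,.034],[-.025,.006,.034]]); sh=px([(136,48),(163,43)],305,155,6)
for z in(None,.046,.048,.05,.052,.054):
    d=dict(tilt=35)
    if z: d['z']=z
    p,r=solve([(T,P,t),(S,P[[2,0,1]],s),(S,hl,sh)],[.5,.277,.05,0],d); print(z,p.round(4),np.degrees(p[3]),(r**2).sum().round(2))
print(r.tolist())
```

```text
None [ 0.5051  0.2776  0.0485 -0.0672] -3.8518817307743327 9.91
0.046 [ 0.5046  0.2783  0.049  -0.0677] -3.876735609119852 11.1
0.048 [ 0.505   0.2777  0.0489 -0.0674] -3.860741752400365 9.91
0.05 [ 0.5054  0.2771  0.05   -0.0666] -3.815308192129943 10.43
0.052 [ 0.5057  0.2766  0.05   -0.0656] -3.757033702441342 12.6
0.054 [ 0.5059  0.276   0.0508 -0.0647] -3.709694320912355 16.54
[[0.03, -0.62], [1.07, 0.23], [0.77, -0.35], [0.81, -1.46], [1.43, -0.14], [-0.02, -1.59], [1.13, -2.09], [0.01, -0.62], [-0.05, -0.91]]
```

```bash
cat > lidpose.py <<'E'
from h import *
def lidT(c,yaw,tilt,h):
    L=(Ro.from_euler('z',yaw,degrees=True)*Ro.from_euler('y',-tilt,degrees=True)).as_matrix()
    lx,ly,lz=L.T
    R=np.column_stack([ly,lx,-lz])
    return np.array(c)+lz*h, Ro.from_matrix(R).as_euler('xyz',degrees=True)
E
python3 - <<'E'
from lidpose import *
p,e=lidT([.5053,.2773,.0495],-3.8,35,.10); print(p,e)
plan(p,e,8)
T0=load('top0')
for n,uv,z in(('jar',(280/1.56,190/1.56),.085),('timer',(640/1.56,333/1.56),.045)): print(n,ray(T0,uv,z))
E
```

```text
[0.44806846 0.28110131 0.1314152 ] [ 1.45000000e+02 -1.27222187e-14  8.62000000e+01]
cur [0.5293 0.2121 0.2468] [-1.7999e+02  4.0000e-02  8.9890e+01] t 9.05 ang 35.2
[[0.0086, -0.0102, 0.0144], [-0.076, -0.002, 0.008]]
[[0.0086, -0.0113, 0.0136], [-0.076, -0.002, 0.008]]
[[0.0085, -0.0124, 0.0127], [-0.076, -0.002, 0.008]]
[[0.0084, -0.0133, 0.0117], [-0.077, -0.003, 0.008]]
[[0.0083, -0.0143, 0.0106], [-0.076, -0.002, 0.008]]
[[0.0082, -0.0151, 0.0094], [-0.077, -0.003, 0.007]]
[[0.0082, -0.0158, 0.0082], [-0.076, -0.002, 0.008]]
[[0.0081, -0.0165, 0.007], [-0.077, -0.003, 0.007]]
end [0.44805771 0.28113191 0.13139498] [1.44988419e+02 2.76658915e-02 8.62079239e+01]
jar [0.70453224 0.22701309 0.085     ]
timer [ 0.50209465 -0.27651738  0.045     ]
```

Request:
send_rows([
  [1,[0.0086,-0.0102,0.0144],[-0.076,-0.002,0.008]],
  [1,[0.0086,-0.0113,0.0136],[-0.076,-0.002,0.008]],
  [1,[0.0085,-0.0124,0.0127],[-0.076,-0.002,0.008]],
  [1,[0.0084,-0.0133,0.0117],[-0.077,-0.003,0.008]],
  [1,[0.0083,-0.0143,0.0106],[-0.076,-0.002,0.008]],
  [1,[0.0082,-0.015,0.0094],[-0.077,-0.003,0.007]],
  [1,[0.0082,-0.016,0.0082],[-0.076,-0.002,0.008]],
  [1,[0.008,-0.0165,0.007],[-0.077,-0.003,0.007]],
])

```text
time_s: 10.05
position: [0.4486, 0.2799, 0.1318]
eef_rot: [144.8, -0.1, 86.0]
ft_force: [0.5, -0.0, 0.3]
opening: 0.0873
```

Request:
send_rows([
  [1,[0,0,0],[0,0,0]],
])

```text
time_s: 10.18
position: [0.4471, 0.2799, 0.1302]
eef_rot: [145.0, 0.1, 86.2]
ft_force: [1.0, 0.4, -0.7]
opening: 0.0869
```

Run:
```python
from lidpose import *
st()
p,e=lidT([.5053,.2773,.0495],-3.8,35,.03); plan(p,e,5)
snap('scene','s7.png'); crop('s7.png',260,60,420,240,4,'s7c.png')
```

```text
{'time_s': 10.175, 'position': [0.4471, 0.2799, 0.1302], 'eef_rot': [145.0413, 0.1371, 86.2002], 'joint_pos': [-66.5045, -2.5813, 9.4782, 128.5057, 45.5687, 45.2761, -1.2357], 'ft_force': [1.0175, 0.355, -0.6984], 'opening': 0.0869}
cur [0.4471 0.2799 0.1302] [1.4504e+02 1.4000e-01 8.6200e+01] t 10.18 ang 0.1
[[0.0003, 0.0003, 0.0139], [-0.0, 0.0, 0.0]]
[[0.0003, 0.0003, 0.0139], [-0.0, 0.0, 0.0]]
[[0.0003, 0.0003, 0.0139], [-0.0, 0.001, 0.0]]
[[0.0002, 0.0003, 0.0139], [-0.0, 0.0, 0.001]]
[[0.0003, 0.0003, 0.014], [-0.001, 0.001, 0.0]]
end [0.48818915 0.27844405 0.07405446] [1.44983998e+02 1.03851627e-02 8.62188814e+01]
```

View pics/s7c.png

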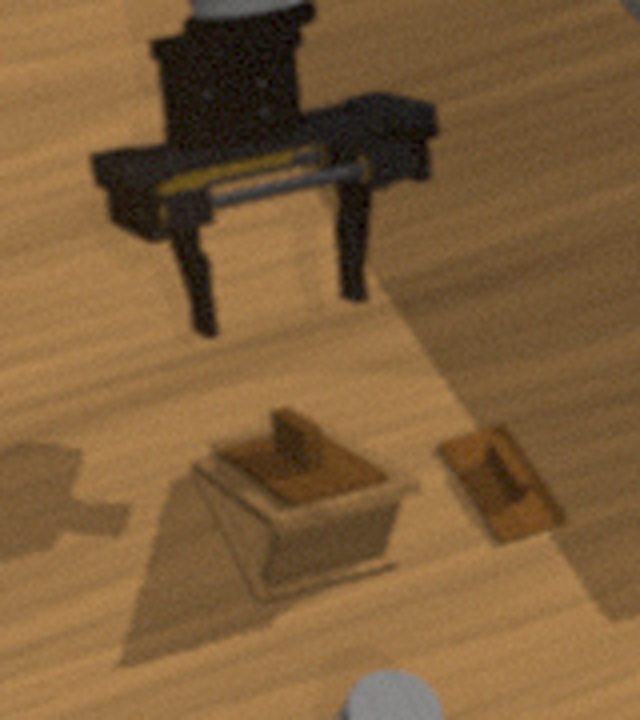

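Request:
send_rows([
  [-0.1,[0.0003,0.0003,0.02],[0,0,0]],
  [-0.1,[0.0003,0.0003,0.02],[0,0,0]],
  [-0.1,[0.0003,0.0003,0.02],[0,0,0]],
  [-0.1,[0.0003,0.0003,0.01],[0,0,0]],
  [-0.1,[0.0003,0,0.007],[0,0,0]],
  [-0.1,[0,0,0],[0,0,0]],
  [-0.1,[0,0,0],[0,0,0]],
])

```text
time_s: 11.1
position: [0.4933, 0.2799, 0.0698]
eef_rot: [145.0, -0.0, 86.2]
ft_force: [0.1, 0.0, -0.1]
opening: 0.0399
```

Run:
```python
from lidpose import *
st()
p,e=lidT([.5053,.2773,.0495],-3.8,35,.01); plan(p,e,2)
snap('scene','s8.png'); crop('s8.png',290,120,380,220,7,'s8c.png'); st()
```

```text
{'time_s': 11.1, 'position': [0.4933, 0.2799, 0.0698], 'eef_rot': [144.9694, -0.0472, 86.1677], 'joint_pos': [-63.6934, 7.7849, 12.8404, 127.2943, 51.2654, 34.6761, -5.7028], 'ft_force': [0.0623, 0.037, -0.0978], 'opening': 0.0399}
cur [0.4933 0.2799 0.0698] [ 1.4497e+02 -5.0000e-02  8.6170e+01] t 11.1 ang 0.1
[[-0.0009, -0.0008, 0.0068], [0.0, -0.0, -0.0]]
[[-0.0009, -0.0009, 0.0068], [0.001, -0.0, -0.001]]
end [0.49954235 0.2776817  0.05766444] [ 1.45026702e+02 -1.43133093e-02  8.62146191e+01]
{'time_s': 11.15, 'position': [0.4932, 0.28, 0.0698], 'eef_rot': [144.9681, -0.0549, 86.1794], 'joint_pos': [-63.6981, 7.7804, 12.8337, 127.2983, 51.2711, 34.6708, -5.7109], 'ft_force': [0.4525, -0.0185, 0.5292], 'opening': 0.0396}
```

View pics/s8c.png

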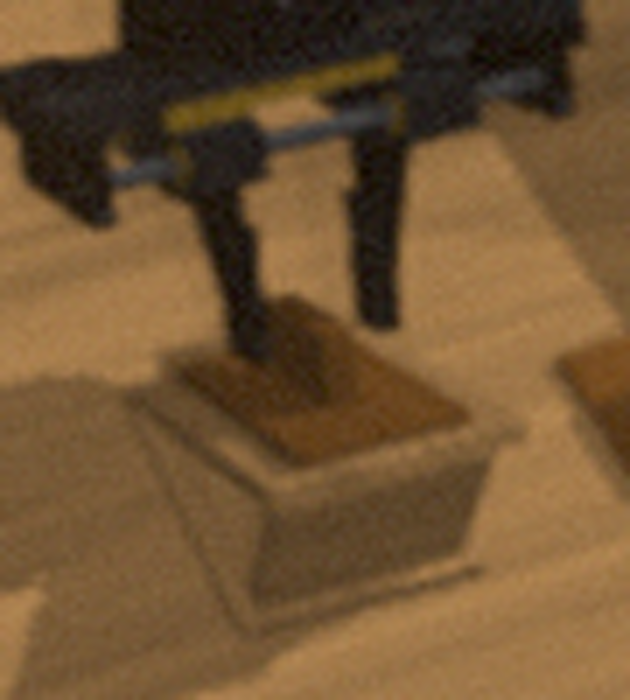

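Request:
send_rows([
  [-0.1,[-0.001,-0.0008,0.005],[0,0,0]],
  [-0.1,[-0.001,-0.0008,0.004],[0,0,0]],
  [-0.1,[0,0,0.002],[0,0,0]],
  [-0.1,[0,0,0],[0,0,0]],
])

```text
time_s: 11.65
position: [0.4981, 0.2772, 0.0592]
eef_rot: [145.0, 0.0, 86.1]
ft_force: [-0.6, -0.0, -0.7]
opening: 0.0392
```

Request:
send_rows([
  [-0.1,[0,0,0.002],[0,0,0]],
  [-0.1,[0,0,0],[0,0,0]],
])

```text
time_s: 11.9
position: [0.4993, 0.2772, 0.0576]
eef_rot: [145.0, -0.0, 86.2]
ft_force: [0.5, 0.0, -0.8]
opening: 0.0391
```

Run:
```python
from lidpose import *
snap('scene','s9.png'); crop('s9.png',290,120,380,220,7,'s9c.png'); st()
p,e=lidT([.5053,.2773,.0495],-3.8,35,.01); plan(p,e,1)
```

```text
{'time_s': 11.95, 'position': [0.4993, 0.2773, 0.0577], 'eef_rot': [144.984, -0.0158, 86.1565], 'joint_pos': [-63.2888, 9.5244, 13.4248, 127.3381, 52.7185, 32.8503, -7.0572], 'ft_force': [-0.058, -0.2494, 0.4159], 'opening': 0.0391}
cur [0.4993 0.2773 0.0577] [ 1.4498e+02 -2.0000e-02  8.6160e+01] t 11.95 ang 0.0
[[0.0004, 0.0002, 0.0002], [0.0, 0.0, -0.001]]
end [0.49955832 0.27763177 0.0576646 ] [1.44983991e+02 1.71134538e-02 8.62034580e+01]
```

View pics/s9c.png

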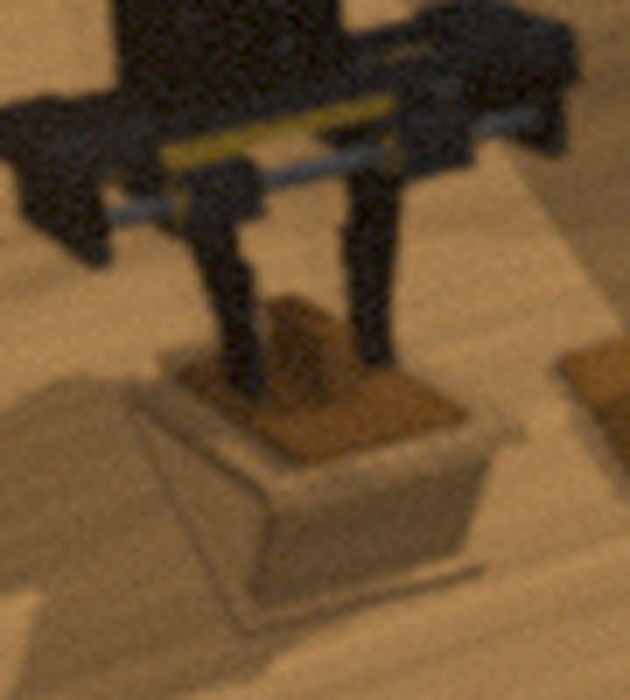

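Request:
send_rows([
  [-0.1,[0,0,0.002],[0,0,0]],
  [-0.1,[0,0,0],[0,0,0]],
])

```text
time_s: 12.2
position: [0.5004, 0.2771, 0.056]
eef_rot: [145.0, -0.0, 86.2]
ft_force: [0.1, -0.1, 0.1]
opening: 0.0391
```

Free of the plate; close on the handle.

Request:
send_rows([
  [-1,[0,0,0],[0,0,0]],
  [-1,[0,0,0],[0,0,0]],
  [-1,[0,0,0],[0,0,0]],
  [-1,[0,0,0],[0,0,0]],
  [-1,[0,0,0],[0,0,0]],
], grip_force=30)

```text
time_s: 12.82
position: [0.5004, 0.2774, 0.0562]
eef_rot: [145.0, -0.0, 86.2]
ft_force: [-2.7, -0.9, 2.6]
opening: 0.012
```

Request:
send_rows([
  [-1,[0,0,-0.01],[0,0,0]],
  [-1,[0,0,-0.02],[0,0,0]],
  [-1,[0,0,-0.02],[0,0,0]],
  [-1,[0,0,-0.03],[0,0,0]],
  [-1,[0,0,-0.03],[0,0,0]],
  [-1,[0,0,0],[0,0,0]],
])

```text
time_s: 13.58
position: [0.4368, 0.2826, 0.148]
eef_rot: [144.9, -0.2, 86.3]
ft_force: [-0.1, 0.2, -1.0]
opening: 0.0118
```

Run:
```python
from lidpose import *
st()
snap('scene','s10.png'); crop('s10.png',260,60,420,240,4,'s10c.png'); st()
plan([.55,.2,.25],[180,0,90],8)
```

```text
{'time_s': 13.575, 'position': [0.4368, 0.2826, 0.148], 'eef_rot': [144.9314, -0.204, 86.2505], 'joint_pos': [-67.3276, -5.0458, 8.6637, 128.2826, 44.3299, 47.9436, -0.4402], 'ft_force': [-0.0806, 0.2383, -0.9963], 'opening': 0.0118}
{'time_s': 13.625, 'position': [0.4371, 0.2818, 0.1468], 'eef_rot': [144.9664, -0.1174, 86.2031], 'joint_pos': [-67.2944, -4.9219, 8.7204, 128.323, 44.3689, 47.8667, -0.4693], 'ft_force': [0.4784, -0.1742, -1.6057], 'opening': 0.0112}
cur [0.4371 0.2818 0.1468] [ 1.4497e+02 -1.2000e-01  8.6200e+01] t 13.62 ang 35.2
[[-0.0092, 0.0195, -0.0021], [0.076, 0.002, -0.008]]
[[-0.0094, 0.0192, -0.0036], [0.076, 0.002, -0.008]]
[[-0.0095, 0.0188, -0.0051], [0.077, 0.002, -0.008]]
[[-0.0097, 0.0183, -0.0065], [0.076, 0.002, -0.008]]
[[-0.0098, 0.0176, -0.0079], [0.077, 0.003, -0.008]]
[[-0.0099, 0.0169, -0.0093], [0.076, 0.002, -0.008]]
[[-0.0101, 0.0161, -0.0105], [0.077, 0.003, -0.009]]
[[-0.0101, 0.0152, -0.0118], [0.076, 0.002, -0.008]]
end [0.55003301 0.20004951 0.25004394] [1.79984462e+02 4.15774355e-03 8.99959195e+01]
```

View pics/s10c.png

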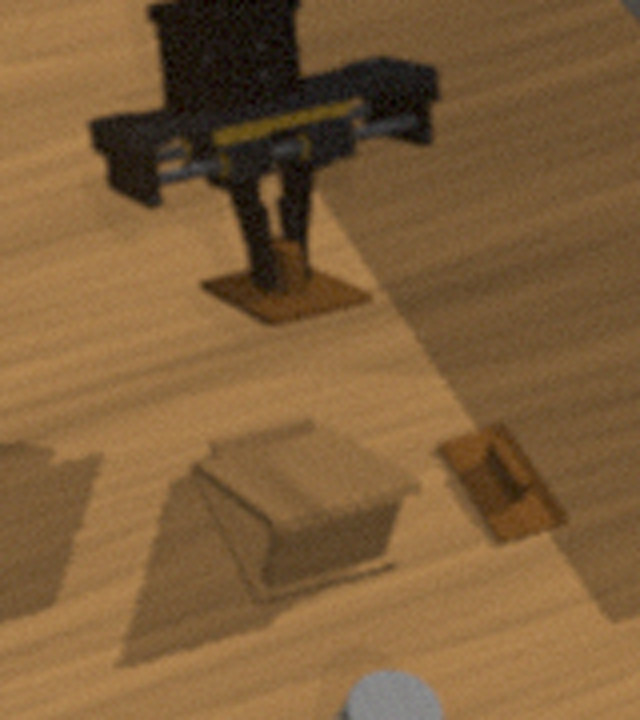

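Lid is held. The rest is empty. Level it while carrying.

Request:
send_rows([
  [-1,[-0.009,0.0195,-0.002],[0.076,0.002,-0.008]],
  [-1,[-0.0094,0.019,-0.0036],[0.076,0.002,-0.008]],
  [-1,[-0.0095,0.019,-0.005],[0.077,0.002,-0.008]],
  [-1,[-0.0097,0.018,-0.0065],[0.076,0.002,-0.008]],
  [-1,[-0.01,0.0175,-0.008],[0.077,0.003,-0.008]],
  [-1,[-0.01,0.017,-0.0093],[0.076,0.002,-0.008]],
  [-1,[-0.01,0.016,-0.0105],[0.077,0.003,-0.009]],
  [-1,[-0.01,0.015,-0.012],[0.076,0.002,-0.008]],
])

```text
time_s: 14.62
position: [0.5504, 0.1987, 0.2487]
eef_rot: [-179.8, 0.2, 89.9]
ft_force: [0.2, 0.2, -0.3]
opening: 0.0123
```

Request:
send_rows([
  [-1,[-0.04,0.02,0],[0,0,0]],
  [-1,[-0.05,0.025,0],[0,0,0]],
  [-1,[-0.05,0.025,0],[0,0,0]],
  [-1,[-0.05,0.022,0.01],[0,0,0]],
  [-1,[-0.03,0.015,0.02],[0,0,0]],
  [-1,[-0.015,0.008,0.03],[0,0,0]],
  [-1,[0,0,0],[0,0,0]],
])

```text
time_s: 15.5
position: [0.663, -0.0377, 0.1861]
eef_rot: [-179.6, 0.2, 89.7]
ft_force: [-0.5, -0.3, -0.9]
opening: 0.0118
```

Run:
```python
from lidpose import *
st()
plan([.664,-.0384,.16],[180,0,90],3)
```

```text
{'time_s': 15.5, 'position': [0.663, -0.0377, 0.1861], 'eef_rot': [-179.6429, 0.2389, 89.7433], 'joint_pos': [-26.3268, 28.4842, 36.263, 81.3, -16.616, 75.9977, 100.4545], 'ft_force': [-0.5471, -0.3262, -0.8657], 'opening': 0.0118}
cur [ 0.663  -0.0377  0.1861] [-179.64    0.24   89.74] t 15.5 ang 0.5
[[-0.0002, 0.0004, 0.0087], [-0.002, 0.001, -0.001]]
[[-0.0002, 0.0004, 0.0087], [-0.002, 0.002, -0.002]]
[[-0.0002, 0.0003, 0.0087], [-0.002, 0.001, -0.001]]
end [ 0.66400901 -0.03841262  0.1600404 ] [-1.79986157e+02  8.97887015e-03  8.99717219e+01]
```

Request:
send_rows([
  [-1,[-0.0004,0.0005,0.016],[-0.003,0.002,-0.002]],
  [-1,[-0.0003,0.0005,0.016],[-0.002,0.002,-0.002]],
  [-1,[0,0,0.01],[0,0,0]],
  [-1,[0,0,0],[0,0,0]],
  [-1,[0,0,0],[0,0,0]],
])

```text
time_s: 16.12
position: [0.6659, -0.036, 0.1485]
eef_rot: [179.7, -0.1, 90.2]
ft_force: [1.5, -0.2, 0.4]
opening: 0.0115
```

Run:
```python
from lidpose import *
st()
snap('scene','s11.png'); crop('s11.png',210,215,275,305,8,'s11c.png'); st()
```

```text
{'time_s': 16.125, 'position': [0.6659, -0.036, 0.1485], 'eef_rot': [179.6747, -0.126, 90.1916], 'joint_pos': [-25.9313, 29.8275, 35.3776, 84.0764, -17.8548, 71.4152, 101.661], 'ft_force': [1.4597, -0.1658, 0.3964], 'opening': 0.0115}
{'time_s': 16.175, 'position': [0.666, -0.0361, 0.1486], 'eef_rot': [179.6627, -0.1273, 90.1851], 'joint_pos': [-25.9257, 29.8216, 35.3814, 84.0705, -17.856, 71.4151, 101.662], 'ft_force': [0.0254, 0.374, -0.5914], 'opening': 0.0119}
```

View pics/s11c.png

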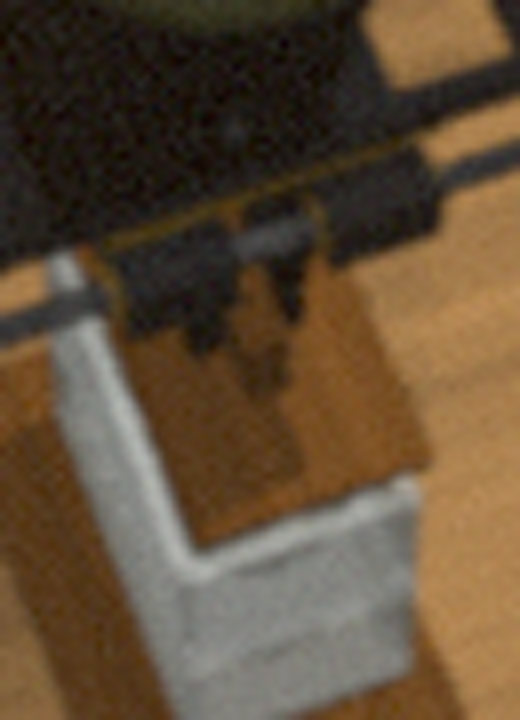

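Run:
```python
from ovl import *
ovlid('s11',[.665,-.0362,.1406],.2,(215,240,272,300),7,'l11.png',tilt=0)
```

```text
(no output)
```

View pics/l11.png

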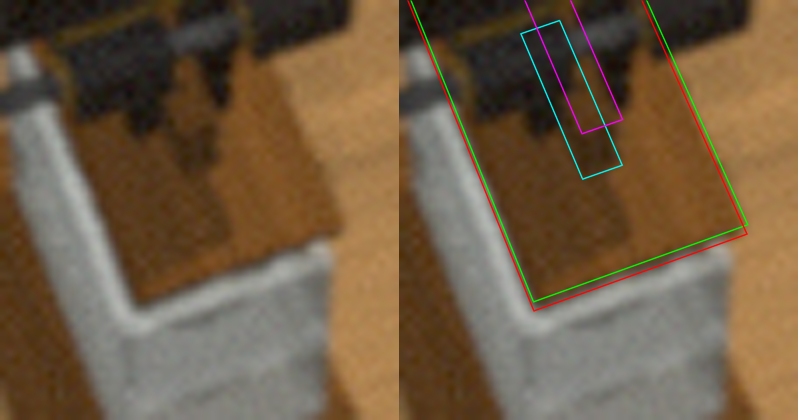

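Request:
send_rows([
  [-1,[-0.001,-0.0005,0.007],[0.003,0,0.002]],
  [-1,[-0.001,-0.0005,0.006],[0.002,0,0.001]],
  [-1,[0,0,0],[0,0,0]],
  [-1,[0,0,0],[0,0,0]],
])

```text
time_s: 16.68
position: [0.6647, -0.0381, 0.1349]
eef_rot: [-180.0, -0.1, 90.0]
ft_force: [0.8, 0.3, -0.8]
opening: 0.0118
```

Run:
```python
from ovl import *
st()
snap('scene','s12.png'); st()
ov('s12',[(.664,-.0383,.012,0.3,(0,0,255)),(.664,-.0383,.067,0.3,(0,255,0))],(215,240,272,312),9,'os12.png')
crop('s12.png',215,240,272,312,9,'s12c.png')
```

```text
{'time_s': 16.675, 'position': [0.6647, -0.0381, 0.1349], 'eef_rot': [-179.9947, -0.127, 90.0052], 'joint_pos': [-25.5848, 30.5967, 35.1425, 84.7382, -18.2509, 70.4271, 101.9423], 'ft_force': [0.7924, 0.2779, -0.8092], 'opening': 0.0118}
{'time_s': 16.725, 'position': [0.6648, -0.0381, 0.135], 'eef_rot': [179.9952, -0.1244, 90.0073], 'joint_pos': [-25.5876, 30.5913, 35.1453, 84.7333, -18.2475, 70.4266, 101.9414], 'ft_force': [-0.1099, 0.2624, -1.0086], 'opening': 0.0115}
```

View pics/os12.png

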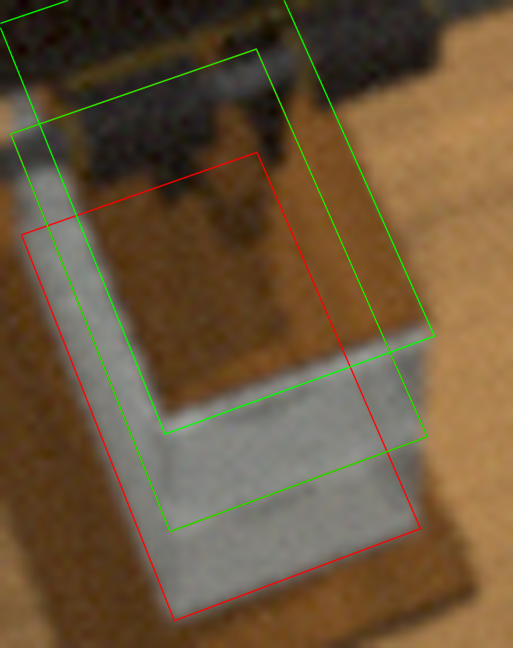

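View pics/s12c.png

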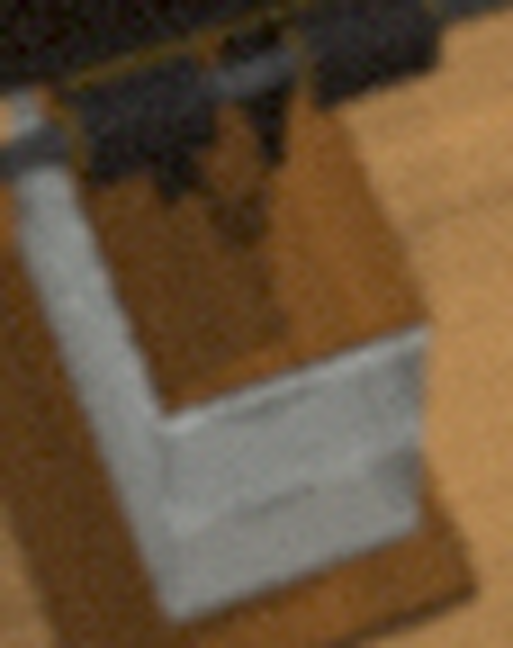

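Request:
send_rows([
  [-1,[-0.0002,0,0.002],[0,0,0]],
  [-1,[0,0,0.002],[0,0,0]],
  [-1,[0,0,0],[0,0,0]],
  [-1,[0,0,0],[0,0,0]],
])

```text
time_s: 17.23
position: [0.6647, -0.0382, 0.1309]
eef_rot: [-180.0, -0.1, 90.0]
ft_force: [-0.4, -0.3, -0.6]
opening: 0.0118
```

Run:
```python
from ovl import *
st()
snap('scene','s13.png'); st()
crop('s13.png',215,240,272,312,9,'s13c.png')
ovlid('s13',[.664,-.0383,.122],.3,(215,240,272,300),7,'l13.png',tilt=0)
```

```text
{'time_s': 17.225, 'position': [0.6647, -0.0382, 0.1309], 'eef_rot': [-179.99, -0.128, 90.0114], 'joint_pos': [-25.5264, 30.7935, 35.0545, 84.9751, -18.3673, 70.0235, 102.0411], 'ft_force': [-0.4292, -0.3372, -0.591], 'opening': 0.0118}
{'time_s': 17.275, 'position': [0.6647, -0.0383, 0.131], 'eef_rot': [-179.9969, -0.126, 90.0051], 'joint_pos': [-25.5238, 30.7882, 35.0575, 84.9738, -18.3643, 70.0227, 102.0385], 'ft_force': [0.7349, 0.2938, -1.094], 'opening': 0.012}
```

View pics/s13c.png

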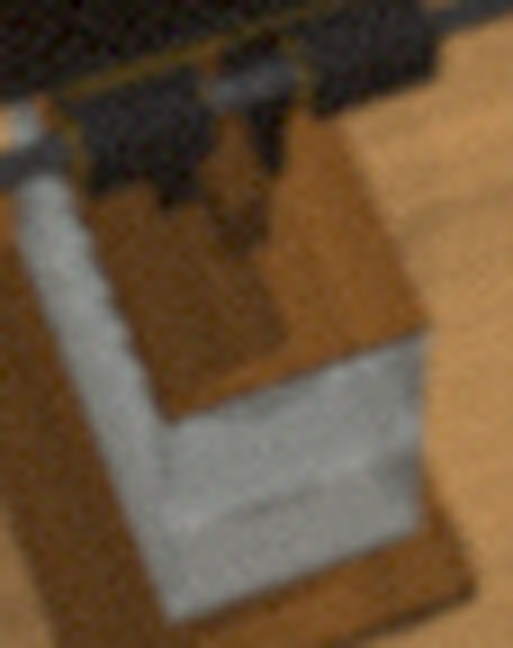

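View pics/l13.png

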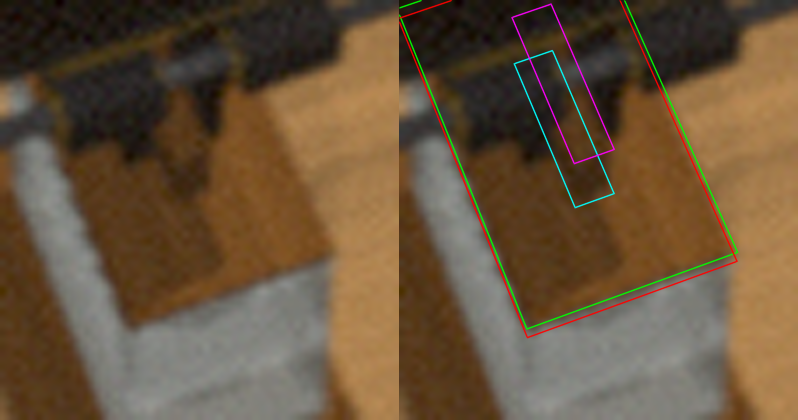

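Request:
send_rows([
  [-1,[0,0,0.001],[0,0,0]],
  [-1,[0,0,0.0005],[0,0,0]],
  [-1,[0,0,0],[0,0,0]],
])

```text
time_s: 17.65
position: [0.6649, -0.0383, 0.1301]
eef_rot: [180.0, -0.1, 90.0]
ft_force: [-2.3, 1.3, 5.1]
opening: 0.0116
```

Request:
send_rows([
  [-1,[0,0,0.001],[0,0,0]],
  [-1,[0,0,0],[0,0,0]],
])

```text
time_s: 17.9
position: [0.6649, -0.0383, 0.13]
eef_rot: [180.0, -0.2, 90.0]
ft_force: [-5.1, 1.2, 11.6]
opening: 0.0115
```

Run:
```python
from ovl import *
snap('scene','s14.png'); st()
ovlid('s14',[.664,-.0383,.122],.3,(222,255,267,300),8,'l14.png',tilt=0)
```

```text
{'time_s': 17.95, 'position': [0.6649, -0.0383, 0.13], 'eef_rot': [179.9507, -0.16, 90.0113], 'joint_pos': [-25.5001, 30.8218, 35.0347, 85.0471, -18.4318, 69.8755, 102.0937], 'ft_force': [-5.3408, 1.0867, 12.8455], 'opening': 0.0115}
```

View pics/l14.png

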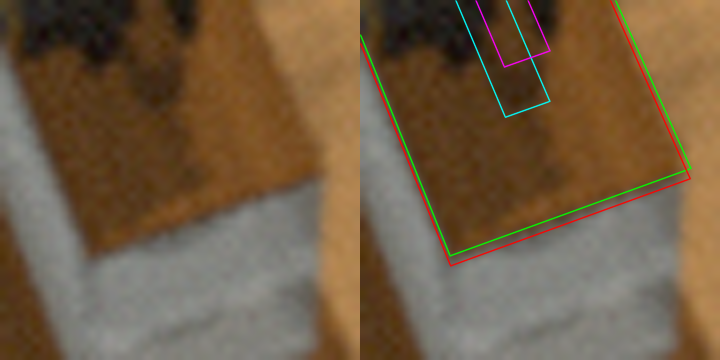

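Request:
send_rows([
  [-0.5,[0,0,-0.0005],[0,0,0]],
  [-0.2,[0,0,0],[0,0,0]],
  [-0.2,[0,0,0],[0,0,0]],
  [-0.2,[0,0,-0.03],[0,0,0]],
  [-0.2,[0,0,-0.05],[0,0,0]],
  [0,[-0.02,-0.03,-0.04],[0,0,0]],
  [0,[-0.05,-0.04,0],[0,0,0]],
  [0,[-0.05,-0.04,0],[0,0,0]],
])

```text
time_s: 18.95
position: [0.5556, -0.1574, 0.249]
eef_rot: [179.9, -0.1, 90.0]
ft_force: [0.3, -0.3, 0.2]
opening: 0.0435
```

Request:
send_rows([
  [0,[-0.05,-0.04,0],[0,0,0]],
  [0,[-0.05,-0.02,0],[0,0,0]],
  [0,[0,0,0],[0,0,0]],
])

```text
time_s: 19.32
position: [0.495, -0.2596, 0.249]
eef_rot: [180.0, -0.1, 89.6]
ft_force: [0.5, 0.1, -0.4]
opening: 0.0435
```

Run:
```python
from ovl import *
st()
snap('scene','s15.png'); snap('top','t15.png')
crop('s15.png',210,220,272,300,8,'s15d.png')
crop('t15.png',280,95,330,175,8,'t15d.png')
crop('t15.png',0,0,512,384,1,'t15f.png')
a=[cv2.imread('pics/'+f) for f in('s15d.png','t15d.png')]
h=max(x.shape[0] for x in a)
cv2.imwrite('pics/st15.png',np.hstack([cv2.copyMakeBorder(x,0,h-x.shape[0],0,0,0) for x in a])[:600])
```

```text
{'time_s': 19.325, 'position': [0.495, -0.2596, 0.249], 'eef_rot': [179.965, -0.0701, 89.5617], 'joint_pos': [-16.011, 11.6065, 45.3509, 93.6968, -8.4873, 78.2191, 120.0552], 'ft_force': [0.501, 0.099, -0.3524], 'opening': 0.0435}
```

View pics/s15d.png

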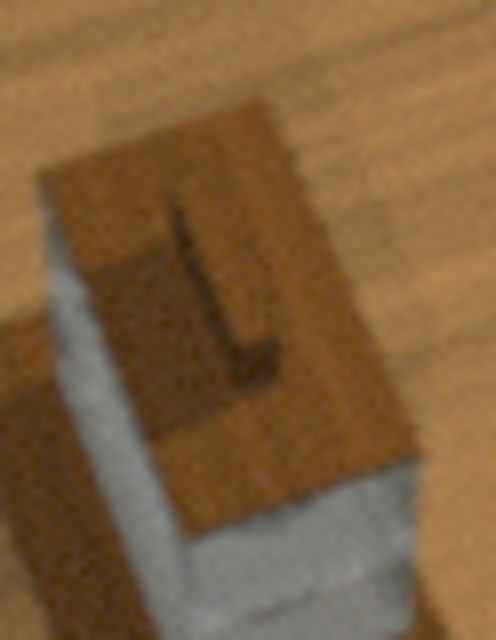

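View pics/t15d.png

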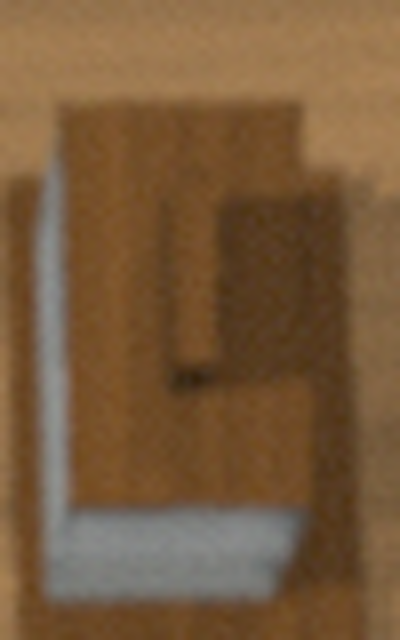

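View pics/t15f.png

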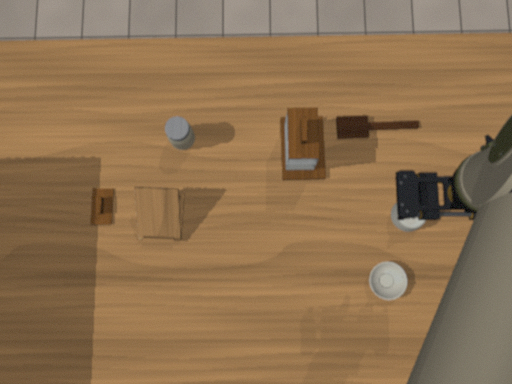

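Run:
```python
from ovl import *
t=px([(60,100),(302,100),(312,508),(70,508)],280,95,8)
s=px([(38,170),(266,95),(420,446),(184,527)],210,220,8); so=[2,3,0,1]
P=rim(.006)
print(solve([(T,P,t)],[.66,-.04,0,0],dict(tilt=0,z=.122)))
print(solve([(S,P[so],s)],[.66,-.04,0,0],dict(tilt=0,z=.122)))
```

```text
(array([ 6.64352712e-01, -3.83431490e-02,  9.98962887e-06, -3.66174047e-03]), array([[-0.06,  0.12],
       [ 0.21, -0.19],
       [ 0.31, -0.1 ],
       [-0.49,  0.16]]))
(array([ 6.63328306e-01, -3.85852172e-02, -5.25253174e-04,  1.04921308e-05]), array([[-0.22, -0.39],
       [ 0.01, -0.58],
       [ 0.45,  0.12],
       [-0.21,  0.78]]))
```

```bash
cat > key.py <<'E'
from ov import *
def w(z,L=.022,W=.005): return np.array([[L,W,z],[L,-W,z],[-L,-W,z],[-L,W,z]])
a=np.linspace(0,2*np.pi,60)
def ovk(src,x,y,yaw,box,s,out):
    c=load(src); x0,y0,x1,y1=box
    im=cv2.imread(f'pics/{src}.png')[y0:y1,x0:x1]; im=cv2.resize(im,None,fx=s,fy=s,interpolation=cv2.INTER_CUBIC); raw=im.copy()
    circ=lambda z:np.c_[.038*np.cos(a),.038*np.sin(a),0*a+z]
    for P,col in((w(.085),(0,255,0)),(w(.055),(255,255,0)),(circ(0),(0,0,255)),(circ(.045),(255,0,255))):
        W=Ro.from_euler('z',yaw,degrees=True).apply(P)+[x,y,0]
        q=((proj(c,W)-[x0,y0]+.5)*s-.5)
        cv2.polylines(im,[(q*8).round().astype(int)],True,col,1,cv2.LINE_AA,3)
    cv2.imwrite('pics/'+out,np.hstack([raw,im]))
if __name__=='__main__':
    import sys
    x,y,yw=map(float,sys.argv[1:4])
    ovk('top0',x,y,yw,(385,192,435,237),8,'kt.png'); ovk('scene0',x,y,yw,(90,225,140,280),8,'ks.png')
E
python3 key.py .502 -.2765 -55
```

```text
(no output)
```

View pics/kt.png

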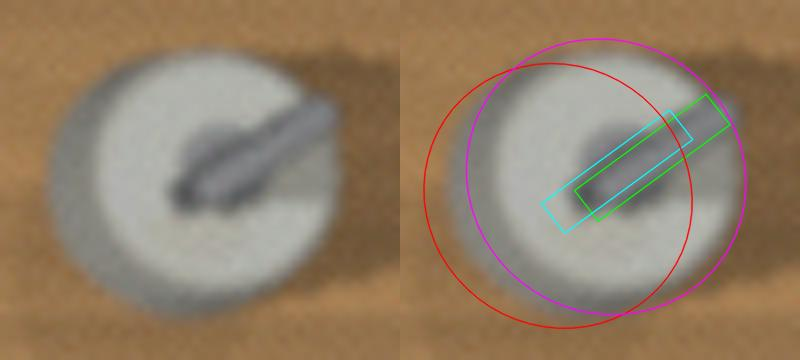

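View pics/ks.png

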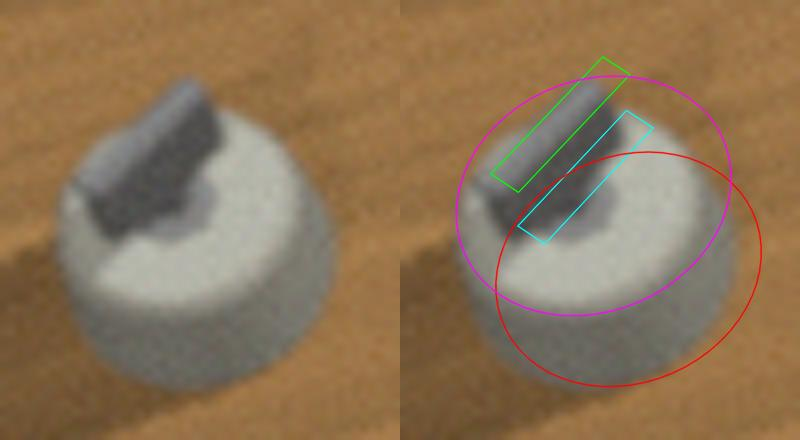

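```bash
python3 key.py .504 -.2825 -57
python3 - <<'E'
import cv2,numpy as np
a=cv2.imread('pics/kt.png');b=cv2.imread('pics/ks.png')
cv2.imwrite('pics/kk.png',np.vstack([a,b])[:800])
E
```

```text
(no output)
```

View pics/kk.png

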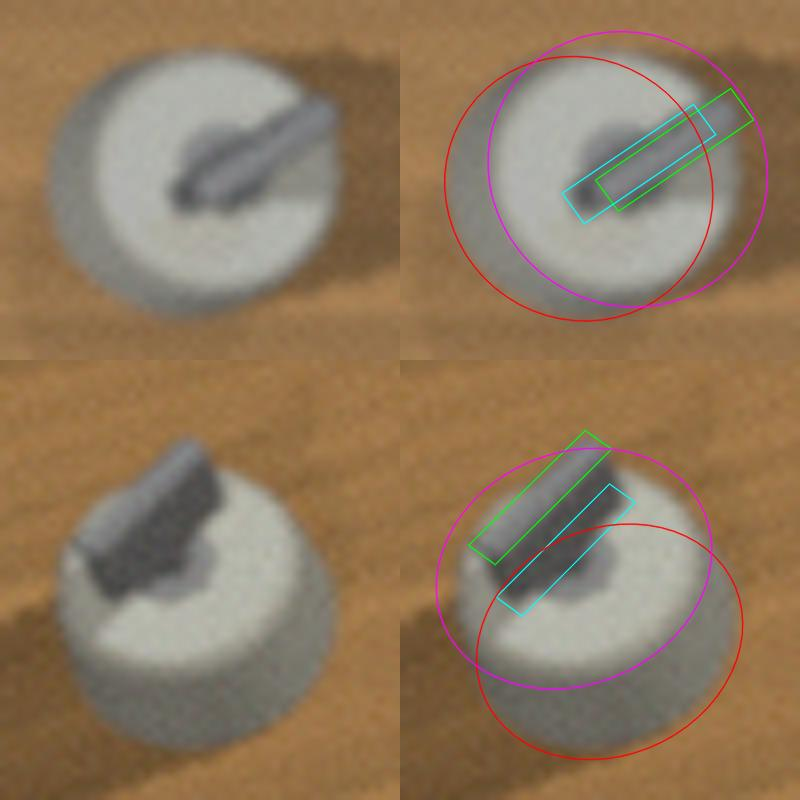

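```bash
python3 key.py .5045 -.2815 -56
python3 - <<'E'
from h import *
a=cv2.imread('pics/kt.png');b=cv2.imread('pics/ks.png')
cv2.imwrite('pics/kk.png',np.vstack([a,b])[:800])
plan([.5045,-.2815,.13],[180,0,34],7)
E
```

```text
cur [ 0.4976 -0.255   0.2484] [ 1.800e+02 -1.500e-01  8.995e+01] t 19.43 ang 56.0
[[-0.0038, 0.001, 0.0169], [-0.0, -0.0, 0.14]]
[[-0.0037, 0.0015, 0.0169], [-0.0, -0.0, 0.139]]
[[-0.0034, 0.002, 0.0169], [-0.0, -0.0, 0.14]]
[[-0.0031, 0.0025, 0.0169], [-0.0, -0.001, 0.139]]
[[-0.0027, 0.0029, 0.0169], [-0.001, -0.0, 0.14]]
[[-0.0023, 0.0032, 0.0169], [-0.0, -0.001, 0.139]]
[[-0.0018, 0.0034, 0.017], [-0.001, -0.0, 0.14]]
end [ 0.50452174 -0.28145153  0.1299551 ] [ 1.79973511e+02 -5.25341869e-03  3.39724364e+01]
```

View pics/kk.png

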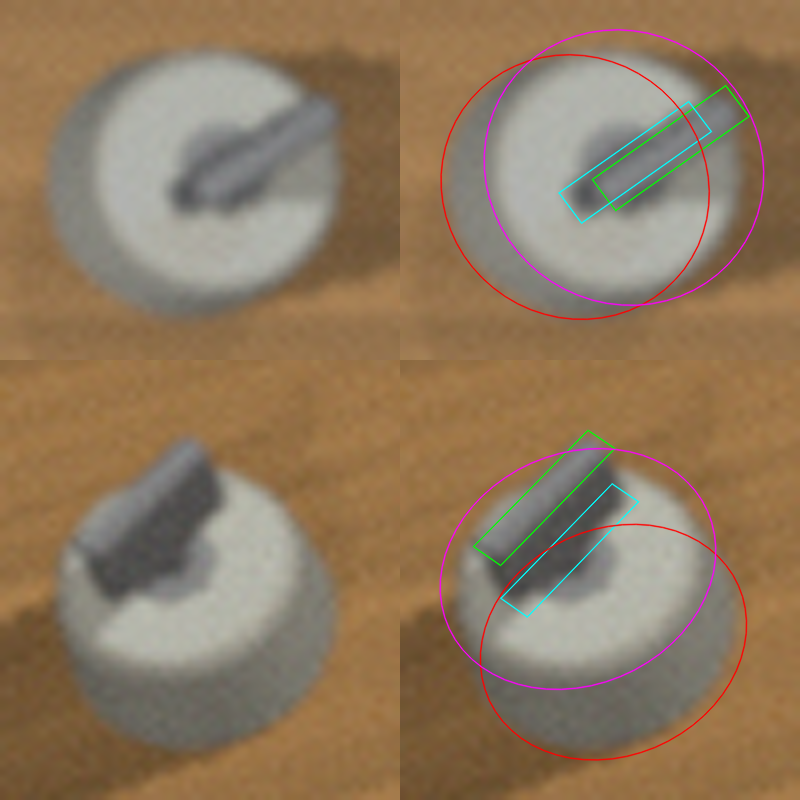

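Request:
send_rows([
  [0,[-0.0038,0.001,0.016],[0,0,0.14]],
  [0,[-0.0037,0.0015,0.016],[0,0,0.14]],
  [0,[-0.0034,0.002,0.016],[0,0,0.14]],
  [0,[-0.003,0.0025,0.016],[0,0,0.14]],
  [0,[-0.0027,0.003,0.016],[0,0,0.14]],
  [0,[-0.0023,0.003,0.016],[0,0,0.14]],
  [0,[-0.002,0.003,0.015],[0,0,0.137]],
  [0,[0,0,0],[0,0,0]],
])

```text
time_s: 20.42
position: [0.5043, -0.2794, 0.1361]
eef_rot: [-179.8, 0.0, 34.2]
ft_force: [-0.4, 0.7, -0.3]
opening: 0.0436
```

Request:
send_rows([
  [0,[0,0,0],[0,0,0]],
])

```text
time_s: 20.55
position: [0.5048, -0.2803, 0.1378]
eef_rot: [-179.9, -0.1, 34.3]
ft_force: [-0.4, 0.9, 0.1]
opening: 0.0435
```

Run:
```python
from h import *
st()
plan([.5035,-.282,.054],[180,0,34],4)
snap('scene','s16.png'); crop('s16.png',60,180,190,300,5,'s16c.png')
```

```text
{'time_s': 20.55, 'position': [0.5048, -0.2803, 0.1378], 'eef_rot': [-179.9009, -0.0697, 34.2862], 'joint_pos': [-17.202, 22.8019, 52.0895, 99.4529, -19.4608, 67.3533, 74.6618], 'ft_force': [-0.364, 0.9008, 0.1465], 'opening': 0.0435}
cur [ 0.5048 -0.2803  0.1378] [-1.799e+02 -7.000e-02  3.429e+01] t 20.55 ang 0.3
[[-0.0005, 0.0002, 0.0209], [-0.0, -0.0, 0.001]]
[[-0.0005, 0.0002, 0.021], [-0.001, -0.0, 0.001]]
[[-0.0005, 0.0002, 0.0209], [-0.0, -0.001, 0.001]]
[[-0.0006, 0.0002, 0.021], [-0.001, -0.0, 0.002]]
end [ 0.50348755 -0.28205166  0.05395727] [ 1.79984674e+02 -1.21379545e-02  3.39997773e+01]
```

View pics/s16c.png

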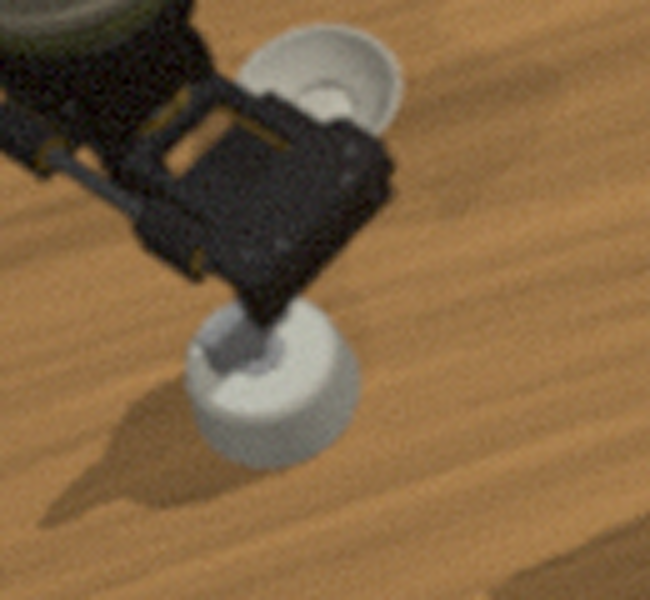

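Request:
send_rows([
  [0,[-0.0006,0.0002,0.02],[0,0,0.002]],
  [0,[-0.0006,0.0002,0.02],[0,0,0.002]],
  [0,[-0.0005,0.0002,0.02],[0,0,0]],
  [0,[-0.0005,0,0.012],[0,0,0]],
  [0,[0,0,0.008],[0,0,0]],
  [0,[0,0,0.003],[0,0,0]],
  [0,[0,0,0],[0,0,0]],
])

```text
time_s: 21.48
position: [0.5027, -0.2828, 0.0546]
eef_rot: [-179.9, -0.1, 33.8]
ft_force: [-0.5, -0.5, 0.1]
opening: 0.0437
```

Run:
```python
from h import *
st()
snap('scene','s17.png'); crop('s17.png',80,200,160,290,7,'s17c.png')
```

```text
{'time_s': 21.475, 'position': [0.5027, -0.2828, 0.0546], 'eef_rot': [-179.9063, -0.074, 33.8003], 'joint_pos': [-13.524, 28.7512, 48.2944, 103.6081, -24.9172, 58.925, 78.3133], 'ft_force': [-0.5012, -0.4595, 0.1155], 'opening': 0.0437}
```

View pics/s17c.png

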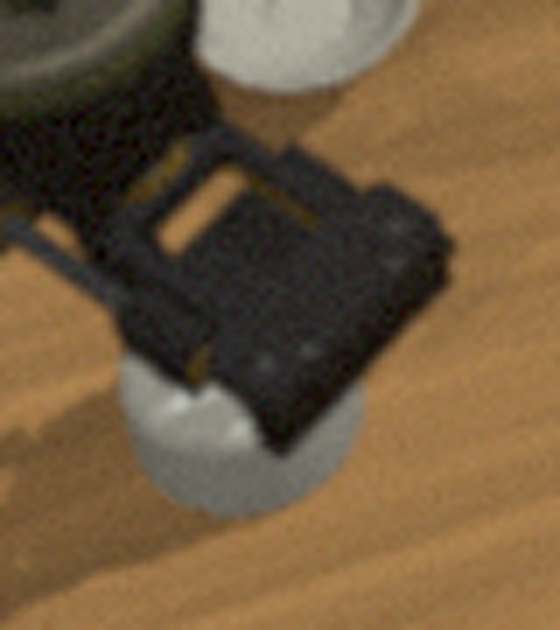

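Wing is between the fingers as far as it can be seen; close gently.

Request:
send_rows([
  [-1,[0,0,0],[0,0,0]],
  [-1,[0,0,0],[0,0,0]],
  [-1,[0,0,0],[0,0,0]],
  [-1,[0,0,0],[0,0,0]],
], grip_force=20)

```text
time_s: 22.02
position: [0.5039, -0.2815, 0.0545]
eef_rot: [-179.9, -0.2, 33.8]
ft_force: [13.1, 5.2, -7.1]
opening: 0.0117
```

Run:
```python
from h import *
st(); print(arm.observe()['moment'])
```

```text
{'time_s': 22.025, 'position': [0.5039, -0.2815, 0.0545], 'eef_rot': [-179.9013, -0.2113, 33.8397], 'joint_pos': [-13.5556, 28.7422, 48.2235, 103.5882, -25.0404, 58.8958, 78.3156], 'ft_force': [13.1012, 5.1714, -7.0593], 'opening': 0.0117}
[ 1.09925697 -2.71877135 -0.0101461 ]
```

Request:
send_rows([
  [-1,[0.002,0,0],[0,0,0]],
  [-1,[0,0,0],[0,0,0]],
  [-1,[0,0,0],[0,0,0]],
])

```text
time_s: 22.4
position: [0.5047, -0.2811, 0.0545]
eef_rot: [-179.9, -0.1, 33.8]
ft_force: [2.4, 3.0, -0.6]
opening: 0.0101
```

Run:
```python
from h import *
st(); print(arm.observe()['moment'])
```

```text
{'time_s': 22.4, 'position': [0.5047, -0.2811, 0.0545], 'eef_rot': [-179.8915, -0.1133, 33.8256], 'joint_pos': [-13.6238, 28.8535, 48.2107, 103.4684, -25.0067, 58.9694, 78.1614], 'ft_force': [2.4033, 2.9629, -0.6221], 'opening': 0.0101}
[ 0.65751239 -0.7823722   0.01581532]
```

Request:
send_rows([
  [-1,[0,0,0],[0,0,0.1]],
  [-1,[0,0,0],[0,0,0.1]],
  [-1,[0,0,0],[0,0,0.1]],
  [-1,[0,0,0],[0,0,0.1]],
  [-1,[0,0,0],[0,0,0]],
])

```text
time_s: 23.02
position: [0.505, -0.281, 0.0545]
eef_rot: [-179.9, -0.1, 10.9]
ft_force: [4.7, 3.2, 0.4]
opening: 0.0098
```

Run:
```python
from h import *
st(); print(arm.observe()['moment'])
```

```text
{'time_s': 23.025, 'position': [0.505, -0.281, 0.0545], 'eef_rot': [-179.8669, -0.0713, 10.8706], 'joint_pos': [-17.1091, 31.1048, 53.3049, 103.5958, -28.7539, 59.9876, 58.0905], 'ft_force': [4.714, 3.1569, 0.3977], 'opening': 0.0098}
[ 0.68738967 -0.96991157 -0.0746549 ]
```

Request:
send_rows([
  [-1,[0.0005,-0.0003,0],[0,0,0.1]],
  [-1,[0,0,0],[0,0,0.12]],
  [-1,[0,0,0],[0,0,0.12]],
  [-1,[0,0,0],[0,0,0.12]],
  [-1,[0,0,0],[0,0,0.12]],
  [-1,[0,0,0],[0,0,0.12]],
  [-1,[0,0,0],[0,0,0]],
])

```text
time_s: 23.9
position: [0.5056, -0.2811, 0.0545]
eef_rot: [-179.9, -0.0, -29.2]
ft_force: [5.7, 1.5, -0.8]
opening: 0.01
```

Run:
```python
from h import *
st(); print(arm.observe()['moment'])
```

```text
{'time_s': 23.9, 'position': [0.5056, -0.2811, 0.0545], 'eef_rot': [-179.8889, -0.0082, -29.238], 'joint_pos': [-22.4605, 36.2284, 62.0257, 103.7539, -36.148, 62.581, 23.5327], 'ft_force': [5.6575, 1.4968, -0.8376], 'opening': 0.01}
[ 0.26279727 -1.2553033  -0.07031291]
```

Request:
send_rows([
  [-1,[0.0004,0.0002,0],[0,0,0.1]],
  [-1,[0,0,0],[0,0,0.12]],
  [-1,[0,0,0],[0,0,0.12]],
  [-1,[0,0,0],[0,0,0.12]],
  [-1,[0,0,0],[0,0,0.12]],
  [-1,[0,0,0],[0,0,0]],
])

```text
time_s: 24.65
position: [0.5059, -0.2814, 0.0545]
eef_rot: [-179.9, 0.1, -62.5]
ft_force: [5.9, 1.3, -1.2]
opening: 0.0101
```

Run:
```python
from h import *
st(); print(arm.observe()['moment'])
```

```text
{'time_s': 24.65, 'position': [0.5059, -0.2814, 0.0545], 'eef_rot': [-179.8991, 0.0593, -62.4656], 'joint_pos': [-25.7544, 41.4985, 68.6614, 103.8009, -42.773, 65.6688, -4.8938], 'ft_force': [5.9482, 1.2527, -1.2271], 'opening': 0.0101}
[ 0.32451611 -1.18776965 -0.03164958]
```

Request:
send_rows([
  [-1,[0.0002,0.0005,0],[0,0,0.12]],
  [-1,[0,0,0],[0,0,0.12]],
  [-1,[0,0,0],[0,0,0.12]],
  [-1,[0,0,0],[0,0,0.12]],
  [-1,[0,0,0],[0,0,0]],
])

```text
time_s: 25.28
position: [0.5059, -0.2818, 0.0545]
eef_rot: [-179.9, 0.1, -89.9]
ft_force: [7.8, 0.6, -2.4]
opening: 0.0096
```

Run:
```python
from h import *
st(); print(arm.observe()['moment'])
```

```text
{'time_s': 25.275, 'position': [0.5059, -0.2818, 0.0545], 'eef_rot': [-179.9014, 0.0975, -89.9462], 'joint_pos': [-27.3752, 45.3562, 72.718, 103.8508, -47.228, 68.1088, -29.2667], 'ft_force': [7.7596, 0.5723, -2.4118], 'opening': 0.0096}
[ 0.14847486 -1.61358447 -0.0348155 ]
```

Request:
send_rows([
  [0,[0,0,0],[0,0,0]],
  [0,[0,0,0],[0,0,0]],
  [0,[0,0,0],[0,0,0]],
  [0,[0,0,-0.015],[0,0,0]],
  [0,[0,0,-0.02],[0,0,0]],
  [0,[0,0,-0.02],[0,0,0]],
  [0,[0,0,-0.01],[0,0,-0.1]],
  [0,[0,0,0],[0,0,-0.17]],
])

```text
time_s: 26.28
position: [0.5048, -0.2828, 0.1212]
eef_rot: [-179.9, 0.0, -74.3]
ft_force: [-0.1, 0.2, -0.3]
opening: 0.0432
```

Request:
send_rows([
  [0,[0,0,0],[0,0,-0.18]],
  [0,[0,0,0],[0,0,-0.18]],
  [0,[0,0,0],[0,0,-0.18]],
  [0,[0,0,0],[0,0,-0.18]],
  [0,[0,0,0],[0,0,-0.18]],
  [0,[0,0,0],[0,0,-0.18]],
  [0,[0,0,0],[0,0,-0.18]],
  [0,[0,0,0],[0,0,-0.18]],
])

```text
time_s: 27.28
position: [0.5044, -0.2828, 0.1205]
eef_rot: [-179.9, -0.1, 8.3]
ft_force: [0.5, -0.8, -0.3]
opening: 0.0435
```

Run:
```python
from h import *
st()
plan([.5058,-.2814,.11],[180,0,90.5],8)
```

```text
{'time_s': 27.275, 'position': [0.5044, -0.2828, 0.1205], 'eef_rot': [-179.9262, -0.0512, 8.3146], 'joint_pos': [-18.1049, 25.0662, 54.0567, 100.4296, -22.1678, 65.9111, 50.981], 'ft_force': [0.472, -0.7995, -0.3455], 'opening': 0.0435}
cur [ 0.5044 -0.2828  0.1205] [-1.7993e+02 -5.0000e-02  8.3100e+00] t 27.27 ang 82.2
[[0.0002, -0.0001, 0.0013], [-0.0, -0.0, -0.179]]
[[0.0002, -0.0001, 0.0013], [-0.0, -0.0, -0.179]]
[[0.0002, -0.0001, 0.0013], [-0.0, -0.0, -0.179]]
[[0.0003, -0.0, 0.0013], [0.0, -0.0, -0.179]]
[[0.0002, 0.0, 0.0013], [0.0, -0.0, -0.18]]
[[0.0003, 0.0001, 0.0013], [0.0, -0.001, -0.179]]
[[0.0002, 0.0001, 0.0014], [0.0, -0.0, -0.18]]
[[0.0002, 0.0001, 0.0013], [0.0, -0.001, -0.179]]
end [ 0.50577152 -0.28142473  0.11003579] [1.79989286e+02 2.84698260e-02 9.04768181e+01]
```

Request:
send_rows([
  [0,[0.0002,0,0.001],[0,0,-0.179]],
  [0,[0.0002,0,0.001],[0,0,-0.179]],
  [0,[0.0002,0,0.001],[0,0,-0.179]],
  [0,[0.0002,0,0.001],[0,0,-0.179]],
  [0,[0.0002,0,0.001],[0,0,-0.179]],
  [0,[0.0002,0,0.001],[0,0,-0.179]],
  [0,[0.0002,0,0.001],[0,0,-0.179]],
  [0,[0.0002,0,0.001],[0,0,-0.179]],
])

```text
time_s: 28.28
position: [0.5054, -0.282, 0.1125]
eef_rot: [180.0, -0.1, 90.3]
ft_force: [-0.3, 0.1, 0.4]
opening: 0.0435
```

Request:
send_rows([
  [0,[0,0,0],[0,0,0]],
])

```text
time_s: 28.4
position: [0.5055, -0.2819, 0.1124]
eef_rot: [180.0, -0.1, 89.9]
ft_force: [0.8, -0.7, 0.9]
opening: 0.0433
```

Run:
```python
from h import *
st()
plan([.506,-.2815,.0545],[180,0,90.3],4)
snap('scene','s18.png'); crop('s18.png',60,180,190,300,5,'s18c.png')
```

```text
{'time_s': 28.4, 'position': [0.5055, -0.2819, 0.1124], 'eef_rot': [179.9538, -0.0868, 89.9442], 'joint_pos': [-5.6094, 20.7703, 36.9078, 100.2701, -13.8714, 63.5439, 125.6911], 'ft_force': [0.757, -0.7143, 0.8992], 'opening': 0.0433}
cur [ 0.5055 -0.2819  0.1124] [ 1.7995e+02 -9.0000e-02  8.9940e+01] t 28.4 ang 0.4
[[0.0001, 0.0001, 0.0145], [0.0, -0.0, -0.002]]
[[0.0001, 0.0001, 0.0145], [0.0, -0.001, -0.001]]
[[0.0, 0.0001, 0.0144], [0.0, -0.0, -0.002]]
[[0.0001, 0.0002, 0.0145], [0.001, -0.001, -0.001]]
end [ 0.50600211 -0.28149046  0.05446237] [-1.79989183e+02  2.80649792e-02  9.02879505e+01]
```

View pics/s18c.png

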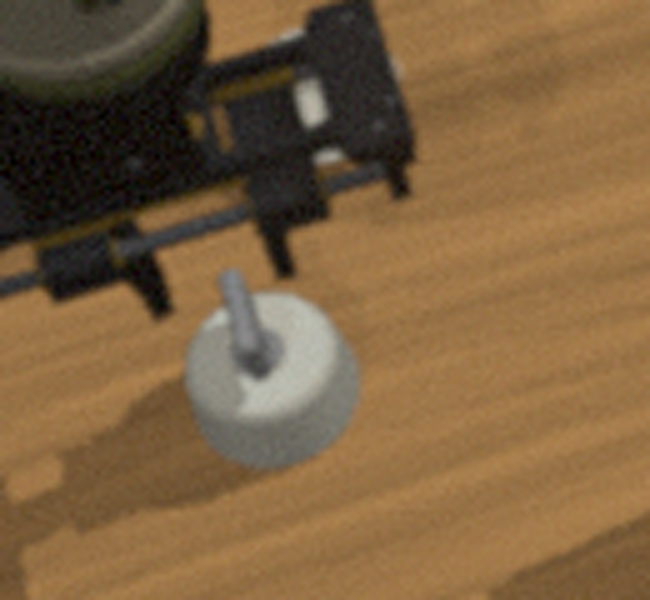

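Request:
send_rows([
  [0,[0.0001,0.0001,0.02],[0,0,0]],
  [0,[0.0001,0.0002,0.02],[0,0,0]],
  [0,[0.0001,0.0001,0.012],[0,0,0]],
  [0,[0,0,0.006],[0,0,0]],
  [0,[0,0,0],[0,0,0]],
])

```text
time_s: 29.08
position: [0.5058, -0.2807, 0.053]
eef_rot: [-179.9, -0.1, 90.0]
ft_force: [0.1, 0.3, -0.2]
opening: 0.0435
```

Request:
send_rows([
  [-1,[0,0,0],[0,0,0]],
  [-1,[0,0,0],[0,0,0]],
  [-1,[0,0,0],[0,0,0]],
  [-1,[0,0,0],[0,0,0]],
  [-1,[0,0,0],[0,0,0]],
], grip_force=20)

```text
time_s: 29.7
position: [0.5061, -0.2816, 0.0536]
eef_rot: [180.0, -0.0, 90.0]
ft_force: [0.9, -5.0, 0.0]
opening: 0.01
```

Run:
```python
from h import *
st(); print(arm.observe()['moment'])
```

```text
{'time_s': 29.7, 'position': [0.5061, -0.2816, 0.0536], 'eef_rot': [179.9673, -0.041, 90.0309], 'joint_pos': [-4.0078, 25.1118, 35.1924, 102.893, -16.9575, 57.308, 127.9341], 'ft_force': [0.9094, -4.9944, 0.0053], 'opening': 0.01}
[-1.00592331 -0.26370442 -0.01028893]
```

Request:
send_rows([
  [-1,[-0.0006,0,0],[0,0,0.08]],
  [-1,[0,0,0],[0,0,0.1]],
  [-1,[0,0,0],[0,0,0.1]],
  [-1,[0,0,0],[0,0,0.08]],
  [-1,[0,0,0],[0,0,0]],
])

```text
time_s: 30.32
position: [0.507, -0.2816, 0.0538]
eef_rot: [179.9, -0.1, 69.5]
ft_force: [3.6, -4.6, -1.4]
opening: 0.0152
```

Run:
```python
from h import *
st(); print(arm.observe()['moment'])
```

```text
{'time_s': 30.325, 'position': [0.507, -0.2816, 0.0538], 'eef_rot': [179.9302, -0.0674, 69.4949], 'joint_pos': [-7.2598, 26.2255, 39.4505, 102.9621, -19.4955, 57.6973, 109.365], 'ft_force': [3.5767, -4.6429, -1.4153], 'opening': 0.0152}
[-0.8064299  -0.8530805   0.71027065]
```

Request:
send_rows([
  [-1,[0,0,0],[0,0,-0.1]],
  [-1,[0,0,0],[0,0,-0.1]],
  [-1,[0,0,0],[0,0,-0.05]],
  [-1,[0,0,0],[0,0,0]],
], grip_force=20)

```text
time_s: 30.82
position: [0.5059, -0.2817, 0.0536]
eef_rot: [-180.0, -0.1, 83.8]
ft_force: [-0.5, -2.2, 1.1]
opening: 0.0113
```

Run:
```python
from h import *
st(); print(arm.observe()['moment'])
```

```text
{'time_s': 30.825, 'position': [0.5059, -0.2817, 0.0536], 'eef_rot': [-179.9896, -0.1074, 83.7742], 'joint_pos': [-4.9, 25.4237, 36.4122, 102.9021, -17.7037, 57.4891, 122.2928], 'ft_force': [-0.4894, -2.1883, 1.079], 'opening': 0.0113}
[-0.60398208  0.14043843  0.23034262]
```

Request:
send_rows([
  [-1,[0,0,0],[0,0,-0.07]],
  [-1,[0,0,0],[0,0,0]],
  [-1,[0,0,0],[0,0,0]],
], grip_force=40)

```text
time_s: 31.2
position: [0.5056, -0.2816, 0.0536]
eef_rot: [-180.0, -0.1, 87.6]
ft_force: [-3.9, -3.0, 5.8]
opening: 0.0099
```

Run:
```python
from h import *
st(); print(arm.observe()['moment'])
```

```text
{'time_s': 31.2, 'position': [0.5056, -0.2816, 0.0536], 'eef_rot': [-179.9595, -0.1147, 87.6318], 'joint_pos': [-4.2924, 25.2346, 35.6298, 102.8857, -17.2378, 57.4493, 125.7957], 'ft_force': [-3.9198, -2.9788, 5.809], 'opening': 0.0099}
[-0.64610918  0.90139804  0.2936767 ]
```

Request:
send_rows([
  [-1,[0,0,0],[0,0,0.03]],
  [-1,[0,0,0],[0,0,0.03]],
  [-1,[0,0,0],[0,0,0.03]],
  [-1,[0,0,0],[0,0,0]],
])

```text
time_s: 31.7
position: [0.5056, -0.2816, 0.0535]
eef_rot: [-179.9, -0.1, 82.5]
ft_force: [-4.5, -3.9, 6.0]
opening: 0.0106
```

Run:
```python
from h import *
st(); print(arm.observe()['moment'])
```

```text
{'time_s': 31.7, 'position': [0.5056, -0.2816, 0.0535], 'eef_rot': [-179.943, -0.0918, 82.5048], 'joint_pos': [-5.1321, 25.4956, 36.7039, 102.9238, -17.8317, 57.5328, 121.1292], 'ft_force': [-4.5336, -3.883, 5.9909], 'opening': 0.0106}
[-0.73988278  0.86172768  0.77803332]
```

Request:
send_rows([
  [-1,[0,0,0],[0,0,0.03]],
  [-1,[0,0,0],[0,0,0.03]],
  [-1,[0,0,0],[0,0,0]],
  [-1,[0,0,0],[0,0,0]],
], grip_force=60)

```text
time_s: 32.2
position: [0.5056, -0.2816, 0.0536]
eef_rot: [-179.9, -0.1, 79.2]
ft_force: [-5.0, -4.1, 5.9]
opening: 0.0113
```

Run:
```python
from h import *
st(); print(arm.observe()['moment'])
```

```text
{'time_s': 32.2, 'position': [0.5056, -0.2816, 0.0536], 'eef_rot': [-179.9318, -0.0718, 79.1574], 'joint_pos': [-5.6772, 25.6698, 37.4029, 102.9451, -18.2155, 57.5954, 118.079], 'ft_force': [-4.9504, -4.1045, 5.9046], 'opening': 0.0113}
[-0.80117562  0.97143798  1.41814326]
```

Request:
send_rows([
  [0,[0,0,0],[0,0,0]],
  [0,[0,0,0],[0,0,0]],
  [0,[0,0,0],[0,0,0]],
  [0,[0,0,-0.02],[0,0,0]],
  [0,[0,0,-0.03],[0,0,0]],
  [0,[0,0,-0.03],[0,0,0]],
  [0,[0,-0.04,-0.03],[0,0,0]],
  [0,[-0.02,-0.04,-0.02],[0,0,0]],
], grip_force=20)

```text
time_s: 33.2
position: [0.4236, -0.2857, 0.1856]
eef_rot: [179.9, -0.1, 79.3]
ft_force: [0.2, -0.7, 0.7]
opening: 0.0435
```

Request:
send_rows([
  [0,[-0.05,0,-0.02],[0,0,0]],
  [0,[-0.05,0,0],[0,0,0]],
  [0,[0,0,0],[0,0,0]],
])

```text
time_s: 33.58
position: [0.4028, -0.3883, 0.2048]
eef_rot: [180.0, 0.0, 78.8]
ft_force: [0.4, 1.1, -0.9]
opening: 0.0433
```

Run:
```python
from h import *
st()
snap('scene','s19.png');snap('top','t19.png')
crop('s19.png',0,0,512,384,1.5,'s19f.png');crop('t19.png',0,0,512,384,1.5,'t19f.png')
crop('s19.png',80,210,150,290,7,'s19k.png')
```

```text
{'time_s': 33.575, 'position': [0.4028, -0.3883, 0.2048], 'eef_rot': [179.9679, 0.0097, 78.8165], 'joint_pos': [-1.3832, 14.0781, 47.8066, 97.4294, -10.8575, 73.265, 127.5245], 'ft_force': [0.3648, 1.1424, -0.9493], 'opening': 0.0433}
```

View pics/s19f.png

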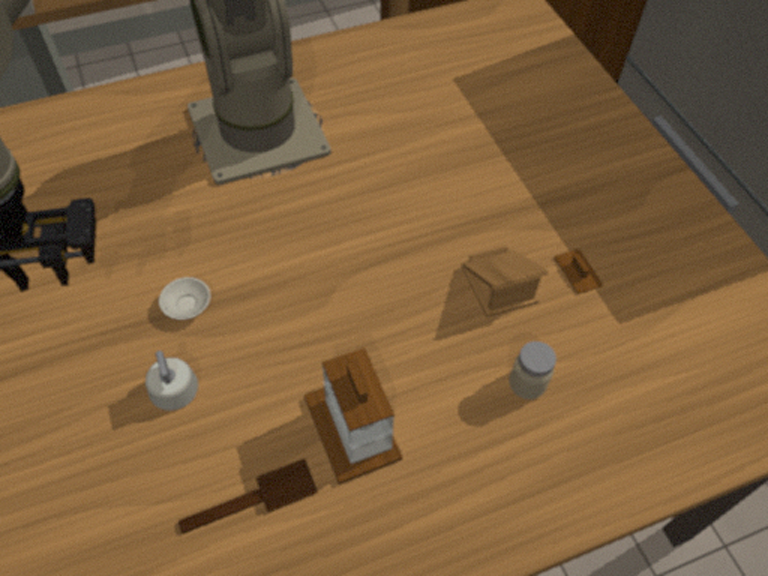

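View pics/t19f.png

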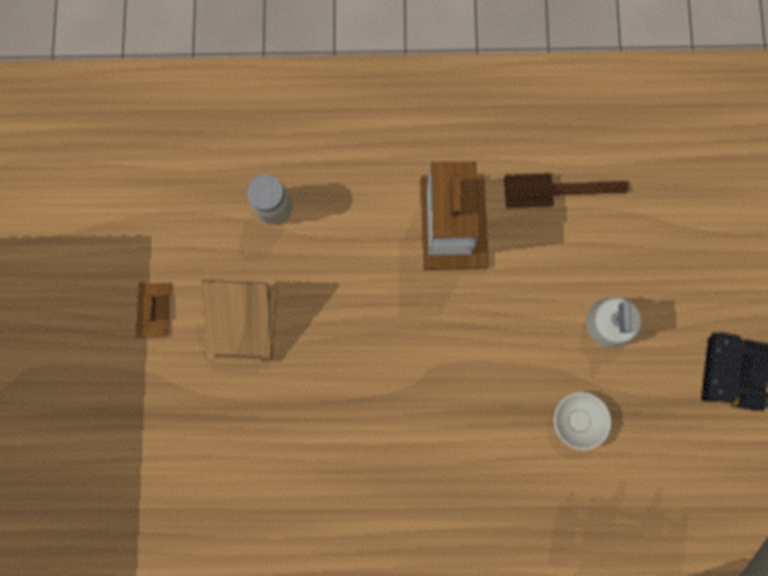

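View pics/s19k.png

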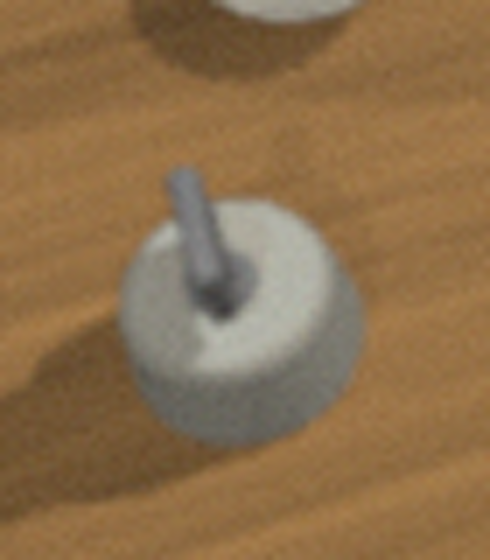

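Run:
```python
from key import *
for i,yw in enumerate((-3,-8)):
    ovk('t19',.505,-.2815,yw,(385,192,435,237),7,f'kt{i}.png')
a=np.vstack([cv2.imread('pics/kt0.png'),cv2.imread('pics/kt1.png')]); cv2.imwrite('pics/ktt.png',a)
print(np.abs(load('s19')['pixels'].astype(int)-load('s15')['pixels'])[190:310,200:280].mean())
```

```text
4.326215277777778
```

View pics/ktt.png

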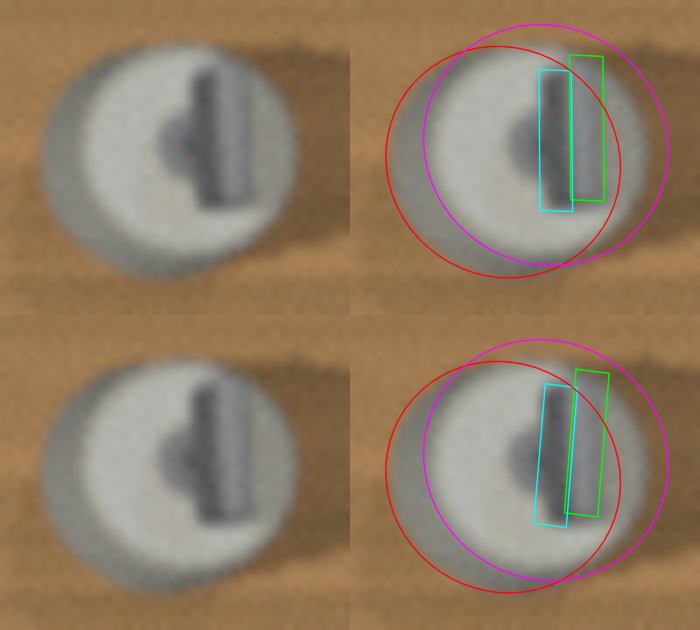

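Run:
```python
from h import *
plan([.5056,-.2816,.12],[180,0,90],5)
```

```text
cur [ 0.4047 -0.3846  0.2039] [-1.80e+02 -1.30e-01  7.91e+01] t 33.67 ang 10.9
[[0.024, 0.0159, 0.0168], [0.0, -0.0, -0.038]]
[[0.0234, 0.0168, 0.0168], [0.0, -0.001, -0.038]]
[[0.0228, 0.0177, 0.0168], [0.0, -0.0, -0.038]]
[[0.022, 0.0185, 0.0169], [0.0, -0.001, -0.038]]
[[0.0214, 0.0194, 0.0168], [0.0, -0.0, -0.038]]
end [ 0.5055777  -0.2815707   0.12000348] [ 1.79991723e+02 -1.08837652e-02  8.99816962e+01]
```

Request:
send_rows([
  [0,[0.024,0.016,0.01],[0,0,-0.038]],
  [0,[0.0235,0.017,0.017],[0,0,-0.038]],
  [0,[0.023,0.0177,0.018],[0,0,-0.038]],
  [0,[0.022,0.0185,0.019],[0,0,-0.038]],
  [0,[0.0215,0.0194,0.02],[0,0,-0.038]],
  [0,[0,0,0],[0,0,0]],
  [0,[0,0,0],[0,0,0]],
])

```text
time_s: 34.55
position: [0.5058, -0.2811, 0.1191]
eef_rot: [-180.0, -0.1, 90.1]
ft_force: [-0.2, -0.5, 0.6]
opening: 0.0435
```

Run:
```python
from h import *
plan([.5057,-.2816,.0535],[180,0,90],4)
```

```text
cur [ 0.5058 -0.2811  0.1191] [-1.7995e+02 -9.0000e-02  9.0050e+01] t 34.55 ang 0.1
[[-0.0001, -0.0, 0.0164], [-0.0, -0.0, 0.0]]
[[-0.0002, -0.0, 0.0164], [-0.0, -0.001, 0.0]]
[[-0.0001, -0.0, 0.0164], [-0.0, -0.0, 0.0]]
[[-0.0001, -0.0, 0.0164], [-0.001, -0.001, 0.001]]
end [ 0.50574919 -0.28155122  0.05346496] [1.79990232e+02 2.23223447e-02 8.99971045e+01]
```

Request:
send_rows([
  [0,[-0.0002,0,0.02],[0,0,0]],
  [0,[-0.0002,0,0.02],[0,0,0]],
  [0,[-0.0001,0,0.015],[0,0,0]],
  [0,[0,0,0.009],[0,0,0]],
  [0,[0,0,0],[0,0,0]],
  [0,[0,0,0],[0,0,0]],
])

```text
time_s: 35.3
position: [0.5062, -0.2814, 0.0559]
eef_rot: [180.0, -0.1, 90.1]
ft_force: [-0.6, 0.5, -0.6]
opening: 0.0438
```

Request:
send_rows([
  [-1,[0,0,0],[0,0,0]],
  [-1,[0,0,0],[0,0,0]],
  [-1,[0,0,0],[0,0,0]],
  [-1,[0,0,0],[0,0,0]],
  [-1,[0,0,0],[0,0,0]],
], grip_force=40)

```text
time_s: 35.92
position: [0.506, -0.2816, 0.0555]
eef_rot: [180.0, -0.1, 90.0]
ft_force: [1.1, -2.5, -0.7]
opening: 0.01
```

Run:
```python
from h import *
st(); print(arm.observe()['moment'])
```

```text
{'time_s': 35.925, 'position': [0.506, -0.2816, 0.0555], 'eef_rot': [179.9853, -0.0825, 90.0484], 'joint_pos': [-6.1443, 25.643, 38.0038, 102.9019, -18.4523, 57.786, 129.1598], 'ft_force': [1.0993, -2.5261, -0.6808], 'opening': 0.01}
[-0.54732236 -0.17403697 -0.00760037]
```

Request:
send_rows([
  [-1,[-0.0005,0,0],[0,0,0.02]],
  [-1,[0,0,0],[0,0,0]],
  [-1,[0,0,0],[0,0,0]],
])

```text
time_s: 36.3
position: [0.5059, -0.2817, 0.0554]
eef_rot: [-180.0, -0.1, 88.9]
ft_force: [0.3, -1.3, 0.8]
opening: 0.0097
```

Run:
```python
from h import *
st(); print(arm.observe()['moment'])
```

```text
{'time_s': 36.3, 'position': [0.5059, -0.2817, 0.0554], 'eef_rot': [-179.9919, -0.1199, 88.9317], 'joint_pos': [-6.2801, 25.7315, 38.225, 102.8777, -18.6204, 57.8547, 128.1896], 'ft_force': [0.2516, -1.3083, 0.7621], 'opening': 0.0097}
[-0.30771703  0.00951687  0.24481506]
```

Request:
send_rows([
  [-1,[0,0,0],[0,0,0.02]],
  [-1,[0,0,0],[0,0,0]],
  [-1,[0,0,0],[0,0,0]],
])

```text
time_s: 36.67
position: [0.506, -0.2817, 0.0555]
eef_rot: [-180.0, -0.1, 87.8]
ft_force: [-0.6, -0.5, 1.6]
opening: 0.0095
```

Run:
```python
from h import *
st(); print(arm.observe()['moment'])
```

```text
{'time_s': 36.675, 'position': [0.506, -0.2817, 0.0555], 'eef_rot': [-179.9944, -0.1212, 87.7918], 'joint_pos': [-6.4636, 25.792, 38.4627, 102.8846, -18.763, 57.8767, 127.1582], 'ft_force': [-0.5558, -0.522, 1.6189], 'opening': 0.0095}
[-0.26572875 -0.07975895  0.56083995]
```

Request:
send_rows([
  [0,[0,0,0],[0,0,0]],
  [0,[0,0,0],[0,0,0]],
  [0,[0,0,0],[0,0,0]],
  [0,[0,0,-0.02],[0,0,0]],
  [0,[0,0,-0.03],[0,0,0]],
  [0,[0,0,-0.03],[0,0,0]],
  [0,[0,-0.04,-0.03],[0,0,0]],
  [0,[-0.02,-0.04,-0.02],[0,0,0]],
], grip_force=20)

```text
time_s: 37.67
position: [0.425, -0.2986, 0.1877]
eef_rot: [179.9, -0.1, 87.9]
ft_force: [0.0, -1.1, 0.6]
opening: 0.0435
```

Request:
send_rows([
  [0,[-0.05,0,-0.02],[0,0,0]],
  [0,[-0.05,0,0],[0,0,0]],
  [0,[0,0,0],[0,0,0]],
  [0,[0,0,0],[0,0,0]],
])

```text
time_s: 38.17
position: [0.4213, -0.3986, 0.2058]
eef_rot: [180.0, -0.1, 87.7]
ft_force: [0.2, 0.4, 0.7]
opening: 0.0434
```

Run:
```python
from key import *
st()
snap('top','t20.png'); snap('scene','s20.png')
crop('s20.png',0,0,512,384,1.2,'s20f.png')
ovk('t20',.505,-.2815,0,(385,192,435,237),7,'kt3.png')
crop('s20.png',210,220,272,300,8,'s20d.png'); crop('t20.png',280,95,330,175,7,'t20d.png')
```

```text
{'time_s': 38.175, 'position': [0.4213, -0.3986, 0.2058], 'eef_rot': [179.9964, -0.1298, 87.7417], 'joint_pos': [-0.1813, 17.6395, 47.9715, 94.1971, -13.6209, 74.3059, 137.9272], 'ft_force': [0.2039, 0.4431, 0.7265], 'opening': 0.0434}
```

View pics/kt3.png

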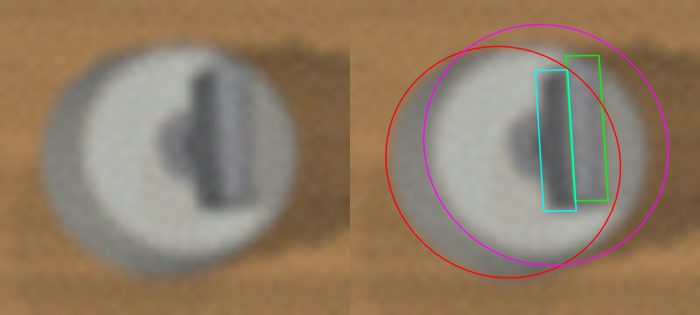

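View pics/s20f.png

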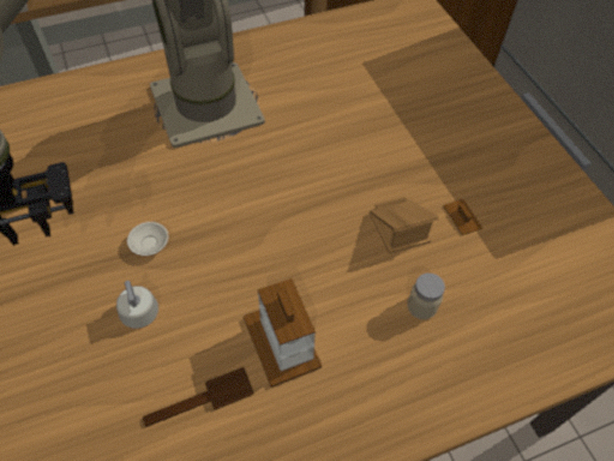

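View pics/s20d.png

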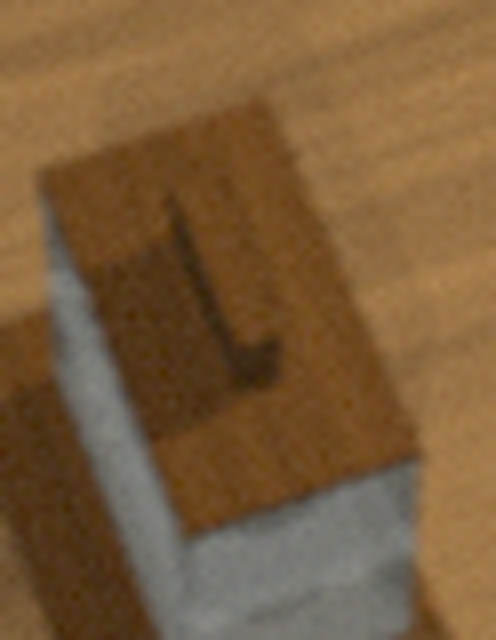

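View pics/t20d.png

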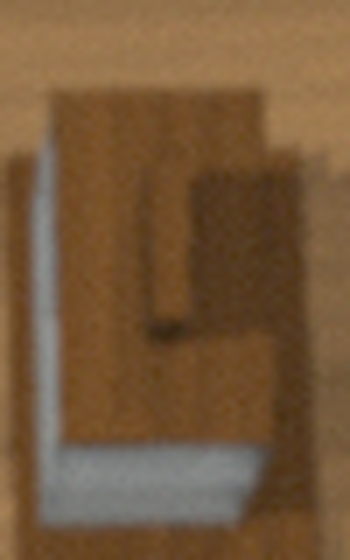

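```bash
python3 -c "
from rig import arm
print(arm.hand_in())"
```

```text
the job is handed in; nothing more can be done
None
```

The job is done and handed in at about 38 s: the loose egg box is on the base box, the larger lid is on top with its handle up, and the timer key is wound to its stop. I let go of the key and took a fresh grip once on the way. The dish, jar, paddle and small lid were not touched.

- **Stack:** comparing each camera's fits, the upper box sits within about 1 mm of the base box. The lid sits about 0.9 mm towards −x of the upper box, and about 1–1.5 mm from the base box depending on the camera. That is close to the measuring error (the calibration is only good to about 2 mm), so I left it. The last pictures showed the stack unchanged.
- **Key:** it turned about 124–126° in my hands, less than the full 2.6 rad (149°). I took it as fully wound because of the resistance. On the second grip the fingers began to slip round the wing, and pressing on raised the moment steadily to 1.4 N m, where turning it before had taken almost none. A third grip met the stop again at about the same angle. The implied start of about 0.4 rad was never measured. The last top view shows the wing within about 2° of where I felt the stop.

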